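Snap the sample boxes shut

ROBOT

A 6-joint arm with a two-finger parallel gripper is mounted at the origin on the work surface. World frame = base frame: x ahead of the robot, y to its left, z up, the work surface at z = 0. Lengths are in m, angles in degrees, forces in N, time in s.
With the tool pointing down it reaches from about 0.4 to 0.825 m from the base axis. Payload 7 kg.
Tool frame: the origin (TCP) lies midway between the tips of the shut fingers; the grasp point (between the pads) lies arm.grip_depth behind it (arm.grip_depth is the distance from the TCP to the grasp point, in m); z points along the fingers, y is the direction in which the jaws open and shut (so a half turn about z gives the same grasp; the last joint's range is limited). The gripper opens to 88 mm and grips with 3 to 60 N. Pads are 19 mm wide; open, the fingers measure 130 mm over their backs; the gripper's body (78 mm by 193 mm) begins 47 mm behind the grasp point.
Start: joints at [-56.545, 20.546, 0.682, 0, -70.136, -16.507], TCP at [0.197, -0.646, 0.227] pointing down, gripper open.
Joint ranges: [-176.03, 176.03], [-82.01, 121.73], [-58.28, 71.71], [-173.87, 95.51], [-174.79, -0.11], [-173.66, 173.66]. Speed limits (degrees/s): [136.94, 136.94, 172.46, 180, 180, 180].

INTERFACE

Orientations are given as [roll, pitch, yaw] about the fixed x, y, z axes, in that order (R = Rz(yaw) Ry(pitch) Rx(roll)).
In Python, from cell import arm gives the robot as it stands.
- The arm moves only by the tool play_rows, never from a script. Its argument "rows" is text: rows parted by semicolons, each of 7 numbers parted by spaces: the shift along the world's x, y, z in cm, then the turn, a rotation vector about the world's x, y, z in rad, then the closure in counts, from 0 (fully open) to 255 (shut). A call has exactly 8 rows; each row is the pose to reach, as a shift and turn from the pose commanded when the call began; what a row does not reach only later rows make up. A row lasts 1/12 s, in which the tool goes at most 41.7 mm and 7.16 degrees, less where a joint would pass 70% of its speed; a pose out of reach is approached as far as the arm can. A call with a gripper value outside its range is refused whole. The fingers move at their own pace and stop on an object; "newtons" is the grip in N (left out, the last holds). Time passes only in rows, so rows that repeat a pose let the fingers close, or fill a call up. It gives the time, the measured TCP pose, the force and the opening at its end, in the units of the state.
- arm.sense(): the state, without advancing time (a new reading comes with each control period).
- arm.capture(name): name is "scene" or "top"; returns the picture (420x560x3 uint8, red, green, blue); there is no depth.
- arm.camera_info(name): a dict with "fovy" (degrees; the focal length in pixels is half the picture's height over the tangent of half this angle, whatever the lens; pixels are square), "cx", "cy" (the principal point, pixels), "R" (3x3) and "t" (3): a world point X has camera coordinates R X + t. Camera axes: x right, y down, z forward; pixel columns grow to the right and rows downward; lengths in m; the calibration is good to about 2 mm. A picture is of the moment at which its call begins. camera_info takes no time and is no camera call.
- arm.finish_job(): hands the job in, once; it reports no verdict.
Trained networks look in the newest picture that a camera, given by its name, has taken for a name from the list of things; names that differ only in an ending like _2 or _b are one class to them, and where a whole thing is asked for, a point or a joint stands for the part that bears it (a point fixed in the world has none). Each returns a list of dicts, best first, with "confidence" (0 to 1); they miss things now and then, are a little off and sometimes report something else, mostly with a low value. They report only what shows in the picture. A call takes as long as a camera call. They do not tell look-alikes from the thing itself.
- arm.silhouettes(query, camera): "region" (420x560 bool, what is visible of it) and "bbox" ([centre column, centre row, width, height] in pixels, round what is visible of it).
The state is a dict: "time_s": time; "joint_pos": joint angles; "joint_vel": joint speeds; "joint_torque": joint torques, N m; "eef_pos": TCP position; "eef_rot": TCP orientation; "ft_force": force on the tool from outside, world axes, zero at the start; "torque": the same for the moment, N m; "finger_gap": opening from 0.0 (shut) to 1.0 (fully open).
Only numpy, scipy, OpenCV 4.12 (cv2) and the standard library are available. Lean on these libraries where they do the work, as an engineer would, in place of code of your own. Each camera call takes 0.05 s, during which the arm holds its last target.

TASK

Get both food-sample boxes ready for the chiller: move the turner that lies across the blue-lidded box into the grey utensil rest so that it lies flat, and stand the loose green-capped jar upright in the empty orange-lidded box; the other jar stays upright in the blue-lidded one. Press both lids down until they click and stay fully shut by themselves, without disturbing the ramekin, the tin or the pepper mill.

Things in the scene. Friction and masses are not known exactly. Their poses are not given: they have to be found in the camera images.
- box_a: Box with one jar already inside and the turner across its rim, blue lid; white plastic, fixed to the bench, 140 (x) x 134 (y) x 85 mm high, walls and floor 5 mm. Origin at the centre of its underside, z up. The lid's hinge line runs along y at x = +70, z = +85 mm; the lid closes towards -x over the rim, its front edge then overhanging the front wall by 18 mm. Press it on the centre line near that edge
- box_b: Empty box, orange lid; white plastic, fixed to the bench, 140 (x) x 134 (y) x 85 mm high, walls and floor 5 mm. Origin at the centre of its underside, z up. The lid's hinge line runs along y at x = +70, z = +85 mm; the lid closes towards -x over the rim, its front edge then overhanging the front wall by 18 mm. Press it on the centre line near that edge
- lid_a (a joint): Blue lid of box_a: angle in rad, 0 = shut, growing as it opens, stop at 2.15. Starts open, leaning back past vertical (1.7 to 2.05). Stays where left above about 1.2 rad, springs up again if let go lower. In the last 0.1 rad a spring catch in the box's front wall resists: some 10 N down near the front edge pushes the lid past it, and it then stays shut within 0.02; let go before that it springs open
- lid_b (a joint): Orange lid of box_b: angle in rad, 0 = shut, growing as it opens, stop at 2.15. Starts open, leaning back past vertical (1.7 to 2.05). Stays where left above about 1.2 rad, springs up again if let go lower. In the last 0.1 rad a spring catch in the box's front wall resists: some 10 N down near the front edge pushes the lid past it, and it then stays shut within 0.02; let go before that it springs open
- lid_a_front (a point): middle of the blue lid's front edge on its upper (outer) face. The lid is a plate 158 mm from hinge line to front edge, 134 mm wide, 6 mm thick, its inner face level with the hinge line; a lip 60 mm wide reaches 17 mm from here on the inner side
- lid_b_front (a point): the same point on the orange lid
- jar_a_center (a point): the jar already in box_a: sample jar, amber body with green screw cap, 54 mm diameter, 66 mm tall; this point is its centre, half-way up, z along its axis
- jar_b_center (a point): the loose jar, standing on the bench to the left or right of the boxes, a tin close behind it: sample jar, amber body with green screw cap, 54 mm diameter, 66 mm tall; this point is its centre, half-way up, z along its axis
- turner_center (a point): kitchen turner 200 mm long, lying flat across the side rims of box_a, roughly along the box's y. This point: its middle, 9 mm above its underside, near its centre of mass; x from handle to blade, z up. Black handle 20 mm wide, 18 mm high, from x = -100 to +30 mm; steel blade 60 mm wide, 3 mm thick, from x = +26 to +100 mm; undersides level
- rest: grey utensil rest, a shallow tray fixed to the bench to the left or right of the boxes: 240 (x) x 108 (y) x 20 mm, walls and floor 4 mm; inside 232 x 100 mm. Origin at the centre of its underside, long side along its x
- ramekin: bystander: white bowl, 72 mm across, 42 mm high, between the boxes; origin at the centre of its underside
- tin: bystander: can 60 mm across, 110 mm high, beyond the loose jar; origin at the centre of its underside
- mill: bystander: wooden pepper mill 58 mm across, 150 mm high, on the far side of the bench; origin at the centre of its underside
Mind the look-alikes: they are no part of the job. What is shaped like the part that bears jar_b_center but pink or purple is not meant.

How it is judged:
By the outcome, as a careful person would: the job done as asked, in the order asked, and still so for the second after the job is handed in, with the robot touching nothing.
It also fails if it takes over 72 s, if anything falls off the work surface, if the arm or the gripper's body presses on something with over 40 N, if the wrist force passes 120 N, or if a joint passes its speed limit or range.

## Working session

There is one attempt and no reset: what is moved stays moved. The work goes in short steps, Python scripts to look and compute and a tool call to move; the robot and the scene stay as the last step left them, time stands still between calls to the robot, and variables do not carry over. Pictures are saved under pics/ and viewed, and the job is handed in when it is done.

Besides the shell and the picture viewer there is one more tool, called after "Emit:" by a JSON object that holds its "api" and its "payload". play_rows: Moves the arm, as the interface text tells. Its arguments: {"type":"object","properties":{"rows":{"type":"string"},"newtons":{"type":"number"}},"required":["rows"]}

```bash
ls; mkdir -p pics
python3 - <<'E'
from cell import arm
import cv2
for n in ("scene","top"):
    im=arm.capture(n); cv2.imwrite(f"pics/{n}0.png",cv2.resize(im[:,:,::-1],(800,600),interpolation=cv2.INTER_CUBIC))
    i=arm.camera_info(n);print(n,i)
print(arm.sense(),arm.grip_depth)
E
```

```text
pics
scene {'fovy': 51.987498684818746, 'cx': 281.57308882550274, 'cy': 212.06225045736636, 'R': array([[ 0.56738971,  0.82329109, -0.01614599],
       [ 0.57040003, -0.40709467, -0.7133847 ],
       [-0.59389622,  0.39555747, -0.70058659]]), 't': array([-0.36785168, -0.22926926,  1.48626132])}
top {'fovy': 44.83319769374879, 'cx': 284.6436445541412, 'cy': 216.54175928844248, 'R': array([[ 0.02672621, -0.99962577, -0.005834  ],
       [-0.99829637, -0.02638695, -0.05203929],
       [ 0.05186588,  0.00721488, -0.998628  ]]), 't': array([0.01413382, 0.60088448, 1.35583775])}
{'time_s': 0.1, 'joint_pos': array([-5.65428162e+01,  2.05877040e+01,  6.41886288e-01, -1.74281236e-02,
       -7.01347922e+01, -1.65074715e+01]), 'joint_vel': array([-0.04664167, -0.09684372,  0.08359209, -0.03812373,  0.0992381 ,
       -0.07008044]), 'joint_torque': array([-1.54879333e-03, -5.84161091e+01,  2.93750238e+01,  7.01553941e+00,
        1.01540811e-02, -5.15859176e-05]), 'eef_pos': array([ 0.19665415, -0.6452951 ,  0.22573488]), 'eef_rot': array([ 1.79918057e+02, -7.19730830e-03, -1.63056216e+02]), 'ft_force': array([ 0.22569204,  0.18436745, -0.0422195 ]), 'torque': array([-0.0022997 ,  0.00354135,  0.00265531]), 'finger_gap': 1.0005138626234964} 0.0188
```

View pics/scene0.png

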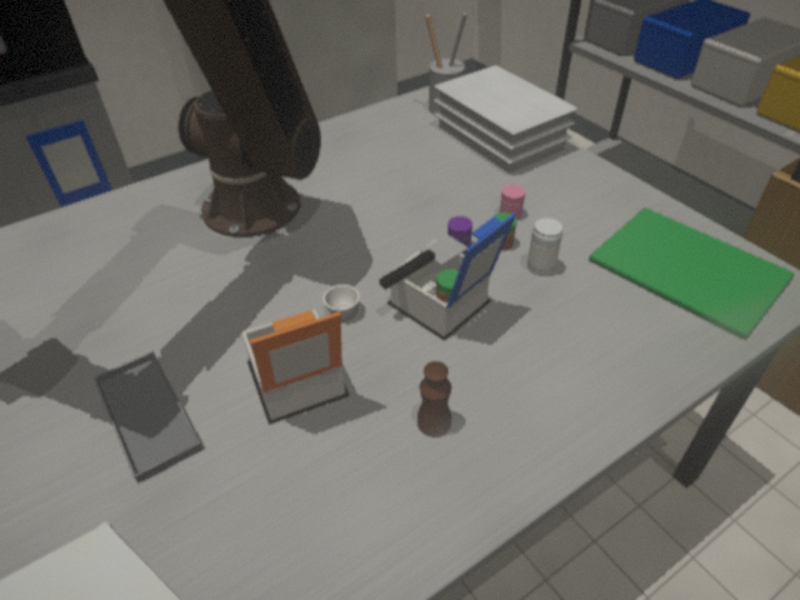

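View pics/top0.png

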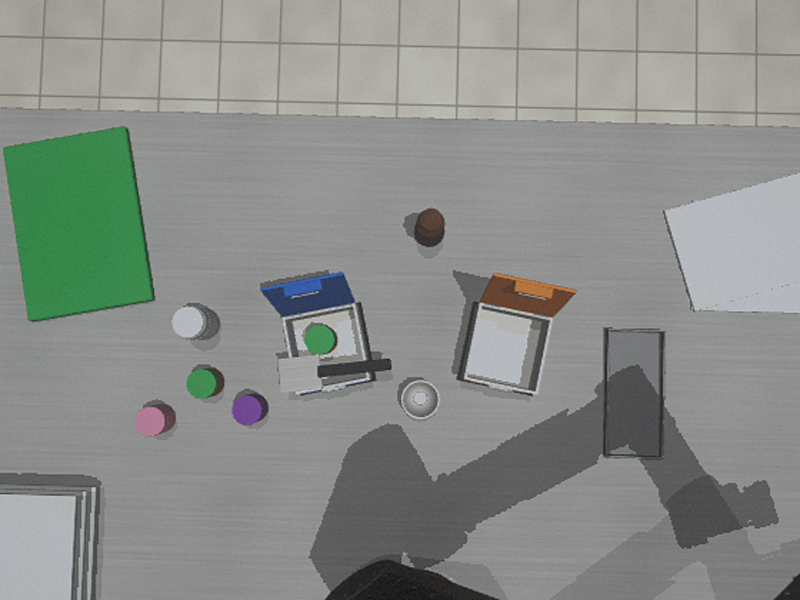

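The top view shows, in 800x600 pixels:
- box_a with the blue lid at about (325,350), with the turner across it
- box_b with the orange lid at (505,345)
- the rest at (633,393), the ramekin at (420,398) and the mill at (430,227)
- the tin at (190,322)
- jar candidates: green (205,383), pink (155,420) and purple (250,408)

Green fits the description (green cap, tin close behind it). I'll confirm it in enlarged crops and measure.

```bash
cat > h.py <<'E'
from cell import arm
import numpy as np, cv2
H,W=420,560
def cam(n):
    i=arm.camera_info(n); f=H/2/np.tan(np.radians(i['fovy']/2)); return f,i['cx'],i['cy'],np.array(i['R']),np.array(i['t'])
def unproj(n,u,v,z):
    f,cx,cy,R,t=cam(n); d=R.T@np.array([(u-cx)/f,(v-cy)/f,1.]); o=-R.T@t
    return o+d*(z-o[2])/d[2]
def proj(n,X):
    f,cx,cy,R,t=cam(n); X=np.atleast_2d(X)@R.T+t; return np.c_[cx+f*X[:,0]/X[:,2],cy+f*X[:,1]/X[:,2]]
def crop(n,im,x0,y0,w,h,s,fn):
    c=cv2.resize(im[y0:y0+h,x0:x0+w,::-1],None,fx=s,fy=s,interpolation=cv2.INTER_CUBIC)
    for k in range(0,w,10):
        cv2.putText(c,str(x0+k),(k*s,8),0,.3,(0,0,255),1) if k%20==0 else 0; cv2.line(c,(k*s,10),(k*s,14),(0,0,255),1)
    for k in range(0,h,10):
        cv2.putText(c,str(y0+k),(0,k*s+3),0,.3,(0,0,255),1) if k%20==0 else 0
    cv2.imwrite(fn,c)
E
python3 - <<'E'
from h import *
im=arm.capture("top"); np.save("top.npy",im)
crop("top",im,170,180,120,100,6,"pics/ta.png")
crop("top",im,300,180,120,100,6,"pics/tb.png")
crop("top",im,90,200,110,110,5,"pics/tj.png")
crop("top",im,400,215,90,115,5,"pics/tr.png")
for q in ("jar_b_center","turner_center","rest","ramekin","tin","mill","lid_a","box_a"):
    for r in arm.silhouettes(q,"top"):
        print(q,round(r['confidence'],2),np.round(r['bbox'],1))
E
```

```text
jar_b_center 0.93 [109.5 293.   28.9  23.7]
jar_b_center 0.89 [176.3 288.9  24.2  22.9]
jar_b_center 0.8 [145.9 266.5  25.5  21.7]
turner_center 0.6 [234.  264.5  80.8  23.7]
rest 0.65 [442.4 274.1  39.7  92.7]
ramekin 0.69 [294.9 279.3  25.1  24.4]
ramekin 0.54 [215.2 207.2  60.8  30. ]
ramekin 0.44 [224.4 237.1  22.   17.2]
ramekin 0.25 [441.7 275.7  42.4  94.6]
tin 0.76 [138.4 226.2  32.7  26.5]
mill 0.9 [301.  159.7  18.8  24. ]
mill 0.19 [138.  227.   32.6  26.6]
lid_a 0.95 [368.8 204.9  69.1  31.4]
lid_a 0.59 [214.9 203.2  62.2  31.7]
box_a 0.72 [361.9 232.4  79.2  88. ]
box_a 0.65 [222.9 234.8  79.5  89.3]
box_a 0.34 [301.1 159.2  15.5  26.9]
```

View pics/ta.png

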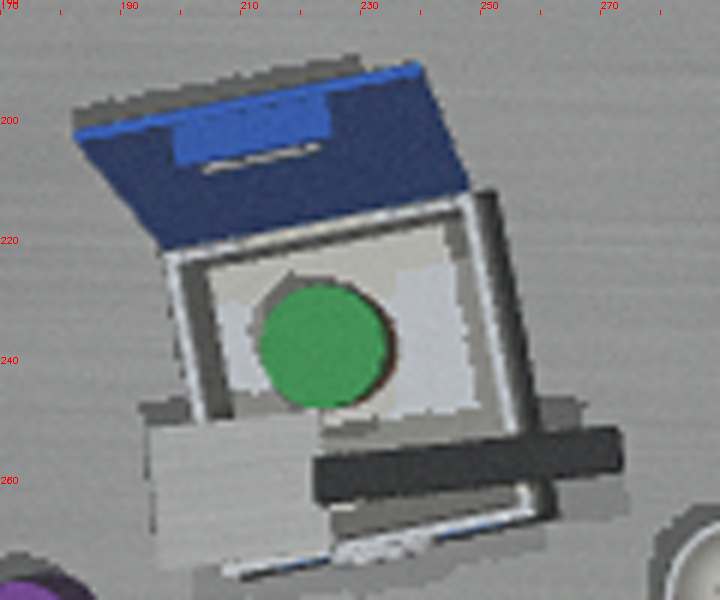

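View pics/tb.png

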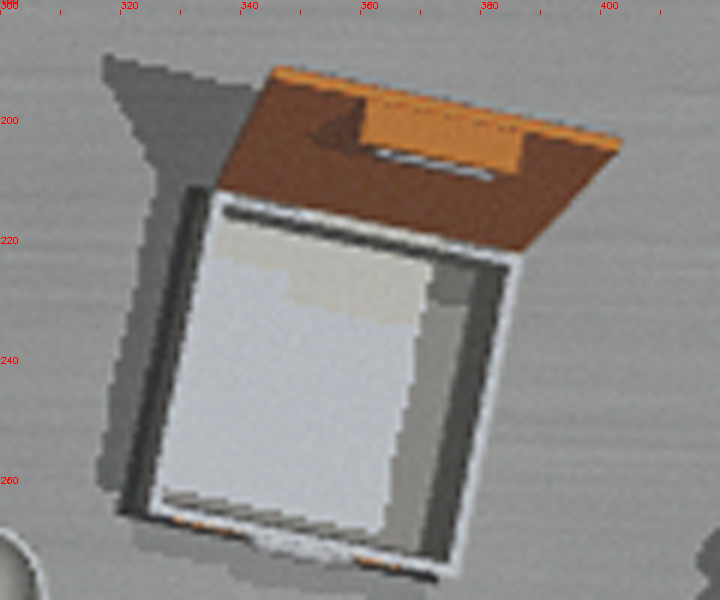

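View pics/tj.png

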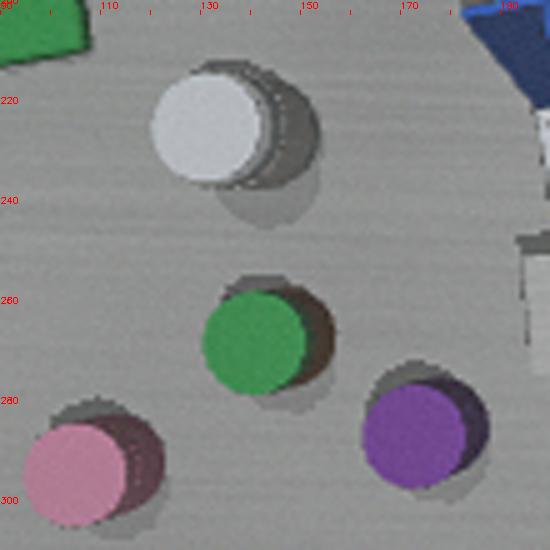

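View pics/tr.png

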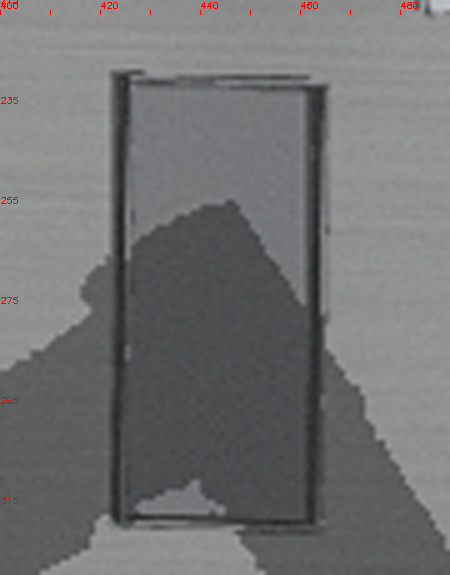

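The crops confirm that the green cap at (141,268) is the target jar; pink (105,295) and purple (172,286) are look-alikes. Next I fit the poses.

```bash
cat > fit.py <<'E'
from h import *
from scipy.optimize import least_squares
def U(pts,x0,y0,s,z,n="top"): return np.array([unproj(n,x0+a/s-0.5+0.5/s,y0+b/s-0.5+.5/s,z) for a,b in pts])
def fitrect(P,L,yaw0):
    P=P[:,:2];L=np.array(L);c=P.mean(0)
    f=lambda p:((np.c_[np.cos(p[2])*L[:,0]-np.sin(p[2])*L[:,1],np.sin(p[2])*L[:,0]+np.cos(p[2])*L[:,1]]+p[:2])-P).ravel()
    r=least_squares(f,[*c,yaw0]);return r.x,np.round(1000*r.fun.reshape(-1,2),1)
E
python3 - <<'E'
from fit import *
bl=[(.07,.067),(.07,-.067),(-.07,-.067),(-.07,.067)]
def show(n,r): print(n,np.round(r[0][:2],4),'yaw',round(np.degrees(r[0][2]),2),'res',r[1].tolist())
show('A',fitrect(U([(162,252),(480,192),(537,515),(225,577)],170,180,6,.085),bl,0))
show('B',fitrect(U([(213,192),(522,255),(455,578),(150,512)],300,180,6,.085),bl,0))
show('rest',fitrect(U([(112,72),(326,85),(320,530),(115,524)],400,215,5,.02),[(.12,.054),(.12,-.054),(-.12,-.054),(-.12,.054)],0))
show('handle',fitrect(U([(618,427),(624,470)],170,180,6,.103),[(-.1,.01),(-.1,-.01)],np.pi/2))
t=U([(618,427),(624,470),(315,458),(318,502)],170,180,6,.103);print(t)
print('blade',U([(150,430),(160,570),(330,550),(322,412)],170,180,6,.088))
print('jar b',U([(255,342)],90,200,5,.066), 'tin',U([(207,127)],90,200,5,.11),'jar a',U([(323,345)],170,180,6,.071))
print('ram',unproj("top",294.9,279.3,.042),'mill',unproj("top",301,155,.15))
print(U([(75,135),(420,65)],170,180,6,.24),U([(275,68),(622,142)],300,180,6,.24))
E
```

```text
A [0.524  0.1721] yaw 12.42 res [[0.1, -1.9], [-0.3, 2.1], [-0.4, 0.3], [0.5, -0.4]]
B [ 0.5326 -0.1525] yaw -10.32 res [[0.6, -0.1], [0.0, -0.0], [-0.2, -1.0], [-0.5, 1.2]]
rest [ 0.4554 -0.3966] yaw 0.16 res [[-1.1, -3.7], [3.1, 2.7], [-0.8, 0.8], [-1.2, 0.2]]
handle [ 0.5165 -0.0426] yaw -80.44 res [[0.9, 0.2], [-0.9, -0.2]]
[[0.50887791 0.05747351 0.103     ]
 [0.49098768 0.05445969 0.103     ]
 [0.4925166  0.18404469 0.103     ]
 [0.47418668 0.18217954 0.103     ]]
blade [[0.5020464  0.25638011 0.088     ]
 [0.44307339 0.25002009 0.088     ]
 [0.45344525 0.178324   0.088     ]
 [0.5116204  0.18363517 0.088     ]]
jar b [[0.45464737 0.39851879 0.066     ]] tin [[0.5639461  0.41449743 0.11      ]] jar a [[0.54016177 0.18629605 0.071     ]]
ram [ 0.4347243  -0.00141813  0.042     ] mill [ 0.74498946 -0.00682227  0.15      ]
[[0.61521766 0.26094699 0.24      ]
 [0.64506004 0.13186422 0.24      ]] [[ 0.65017103 -0.10710926  0.24      ]
 [ 0.62568181 -0.23784087  0.24      ]]
```

```bash
cat > ov.py <<'E'
from fit import *
def T(x,y,yaw): 
    c,s=np.cos(np.radians(yaw)),np.sin(np.radians(yaw)); 
    return lambda P:(np.array(P)@np.array([[c,s,0],[-s,c,0],[0,0,1]])+[x,y,0])
def boxlines(p,th):
    t=T(*p);L=[]
    q=[(.07,.067),(.07,-.067),(-.07,-.067),(-.07,.067)]
    L.append(t([(a,b,.085) for a,b in q+q[:1]]));L.append(t([(a,b,0) for a,b in q+q[:1]]))
    def lp(r,h,y): return (.07-r*np.cos(th)+h*np.sin(th)*1, y, .085+r*np.sin(th)+h*np.cos(th))
    L.append(t([lp(.158,.006,.067),lp(0,.006,.067),lp(0,.006,-.067),lp(.158,.006,-.067),lp(.158,.006,.067)]))
    return L
def circ(x,y,z,r): a=np.linspace(0,2*np.pi,40);return np.c_[x+r*np.cos(a),y+r*np.sin(a),z+0*a]
def draw(n,im,lines,s=2,col=(0,0,255)):
    c=cv2.resize(im[:,:,::-1],None,fx=s,fy=s,interpolation=cv2.INTER_CUBIC)
    for l in lines:
        p=(proj(n,l)+.5)*s-.5; cv2.polylines(c,[np.round(p).astype(np.int32)],False,col,1,cv2.LINE_AA)
    return c
E
python3 - <<'E'
from ov import *
L=boxlines((.524,.1721,12.42),1.88)+boxlines((.5326,-.1525,-10.32),1.88)
t=T(.4862,.1546,97.9)
L.append(t([(-.1,.01,.103),(.03,.01,.103),(.03,-.01,.103),(-.1,-.01,.103),(-.1,.01,.103)]))
L.append(t([(.026,.03,.088),(.1,.03,.088),(.1,-.03,.088),(.026,-.03,.088)]))
t=T(.4554,-.3966,.16);L.append(t([(.12,.054,.02),(.12,-.054,.02),(-.12,-.054,.02),(-.12,.054,.02),(.12,.054,.02)]))
L+=[circ(.4546,.3985,.066,.027),circ(.4546,.3985,0,.027),circ(.564,.4145,.11,.03),circ(.540,.186,.071,.027),circ(.4347,-.0014,.042,.036),circ(.745,-.007,.15,.02)]
im=arm.capture("scene");np.save("scene.npy",im)
c=draw("scene",im,L,4);cv2.imwrite("pics/os1.png",c[480:1080,960:1680]);cv2.imwrite("pics/os2.png",c[800:1400,200:1000])
c=draw("top",np.load("top.npy"),L,3);cv2.imwrite("pics/ot.png",c[500:1050,250:1050]);
E
```

```text
(no output)
```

View pics/os1.png

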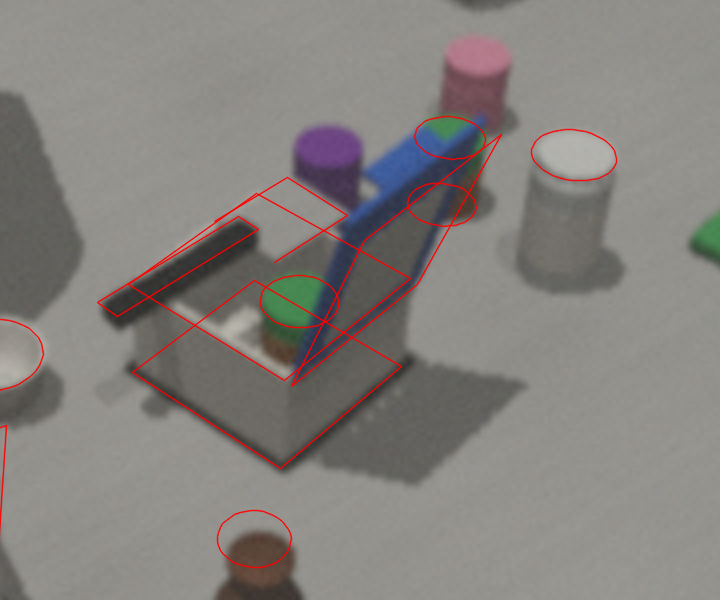

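View pics/os2.png

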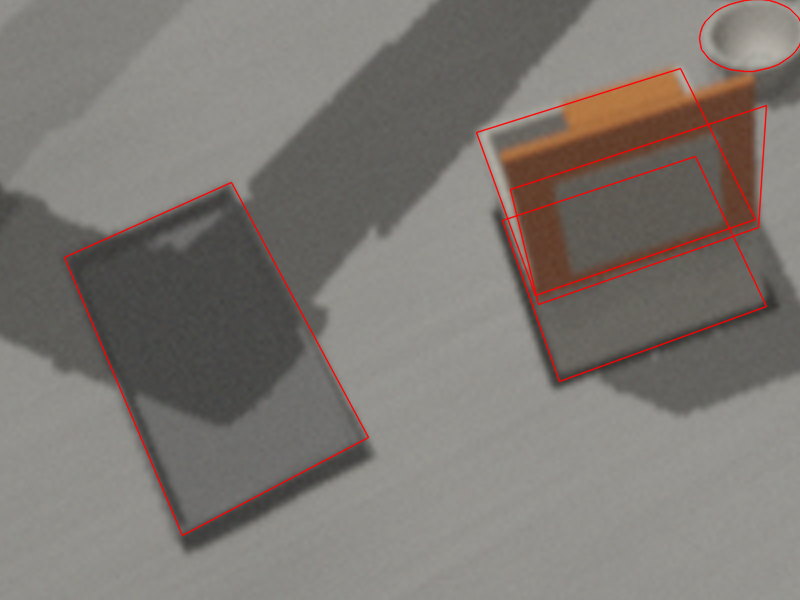

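View pics/ot.png

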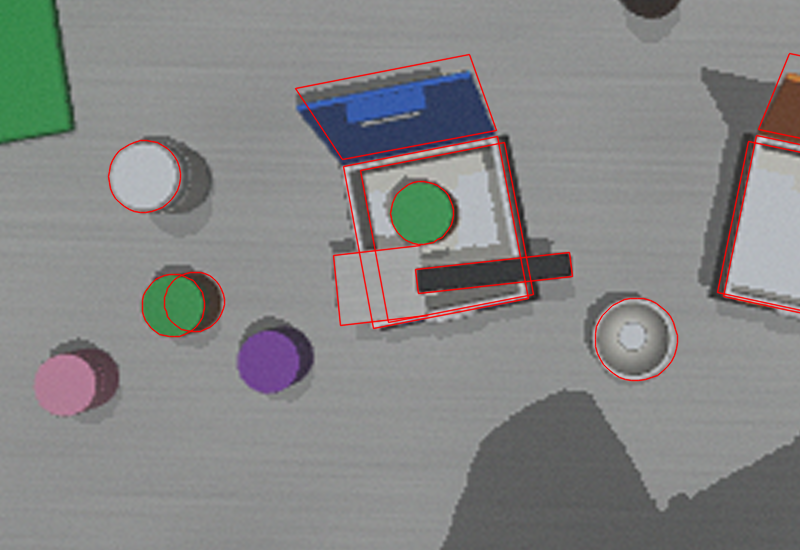

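Top and scene agree to about 1–1.5 px (4–5 mm). The green jar, tin and purple and pink decoys are clearly separate. First move is toward the turner at (0.486, 0.155), yaw 98°, with the jaws turned across its handle.

Emit:
{"api": "play_rows", "payload": {"rows": "3 2.75 0 0 0 0.1 0; 6 5.5 0 0 0 0.2 0; 9 8.25 0 0 0 0.3 0; 12 11 0 0 0 0.4 50; 15 13.75 0 0 0 0.5 80; 18 16.5 0 0 0 0.6 110; 21 19.25 0 0 0 0.7 110; 24 22 0 0 0 0.8 110", "newtons": 40}}

```text
time_s: 1.27
eef_pos: [0.438, -0.4241, 0.227]
eef_rot: [-180.0, -0.0, -116.9]
ft_force: [1.0, -1.2, -0.2]
finger_gap: 0.686
```

Emit:
{"api": "play_rows", "payload": {"rows": "0.7 4 0 0 0 0.1 110; 1.4 8 0 0 0 0.2 110; 2.1 12 0 0 0 0.3 110; 2.8 16 0 0 0 0.4 110; 3.4 20 0 0 0 0.5 110; 3.8 24 0 0 0 0.6 110; 4.2 28 0 0 0 0.612 110; 4.5 32 0 0 0 0.612 110"}}

```text
time_s: 1.93
eef_pos: [0.4817, -0.1038, 0.227]
eef_rot: [-179.9, -0.0, -82.1]
ft_force: [0.7, -0.1, 0.1]
finger_gap: 0.572
```

Emit:
{"api": "play_rows", "payload": {"rows": "0.1 4 -0.5 0 0 0 110; 0.2 8 -1 0 0 0 110; 0.3 12 -1.5 0 0 0 110; 0.3 16 -2 0 0 0 110; 0.4 20 -3 0 0 0 110; 0.4 24 -4 0 0 0 110; 0.4 26 -5 0 0 0 110; 0.4 26 -6 0 0 0 110"}}

```text
time_s: 2.6
eef_pos: [0.4862, 0.1582, 0.1664]
eef_rot: [-179.9, 0.0, -81.9]
ft_force: [0.6, -0.1, -0.3]
finger_gap: 0.569
```

Run:
```python
from ov import *
im=arm.capture("scene");im2=arm.capture("top");s=arm.sense();print(s['eef_pos'],s['eef_rot'])
p=s['eef_pos'];d=np.array([np.cos(np.radians(7.9)),np.sin(np.radians(7.9)),0])
L=[np.array([p-d*.065,p-d*.025]),np.array([p+d*.065,p+d*.025]),np.array([p,p+[0,0,.02]])]
c=draw("scene",im,L,5);x,y=proj("scene",p)[0]*5;x,y=int(x),int(y);cv2.imwrite("pics/g1.png",c[y-300:y+250,x-350:x+350])
c=draw("top",im2,L,5);x,y=proj("top",p)[0]*5;x,y=int(x),int(y);cv2.imwrite("pics/g2.png",c[y-250:y+250,x-300:x+300])
```

```text
[0.48462094 0.15463817 0.16499352] [ 1.79839594e+02 -7.05210297e-02 -8.20488042e+01]
```

View pics/g1.png

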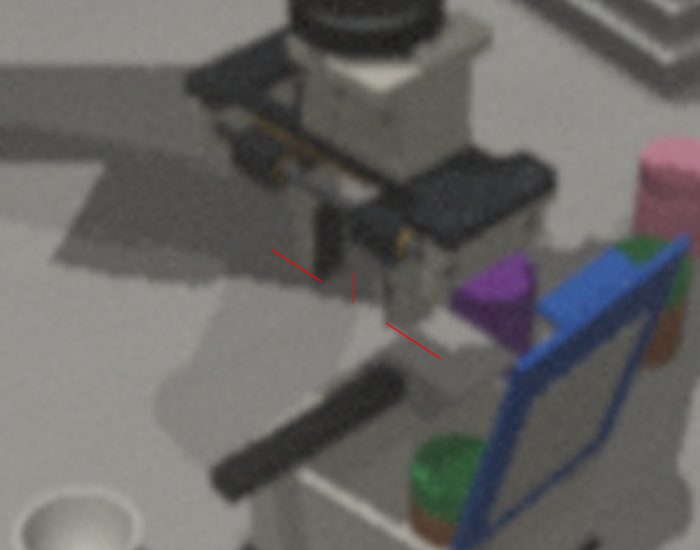

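View pics/g2.png

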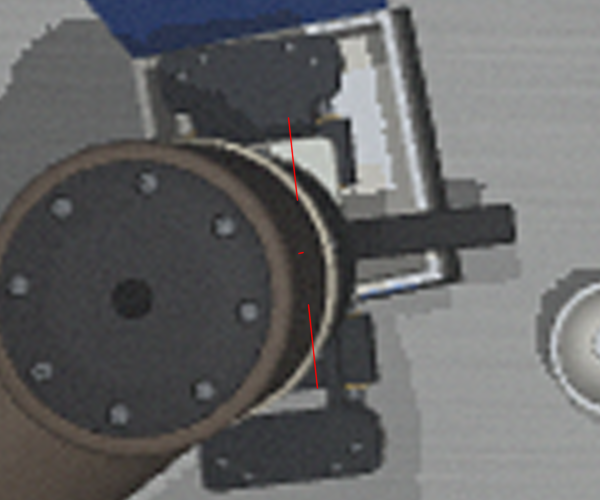

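Emit:
{"api": "play_rows", "payload": {"rows": "0 0 -2 0 0 0 110; 0 0 -4 0 0 0 110; 0 0 -5.5 0 0 0 110; 0 0 -6.5 0 0 0 110; 0 0 -7 0 0 0 110; 0 0 -7.5 0 0 0 110; 0 0 -7.5 0 0 0 110; 0 0 -7.5 0 0 0 110"}}

```text
time_s: 3.37
eef_pos: [0.4861, 0.1543, 0.0921]
eef_rot: [-180.0, 0.0, -82.2]
ft_force: [-0.2, 0.6, 0.0]
finger_gap: 0.568
```

Run:
```python
from ov import *
im=arm.capture("scene");s=arm.sense();print(s['eef_pos'],s['ft_force'])
crop("scene",im,215,130,150,110,5,"pics/g3.png")
```

```text
[0.48623591 0.15449036 0.09230099] [-0.24760709  0.13361585  0.01332172]
```

View pics/g3.png

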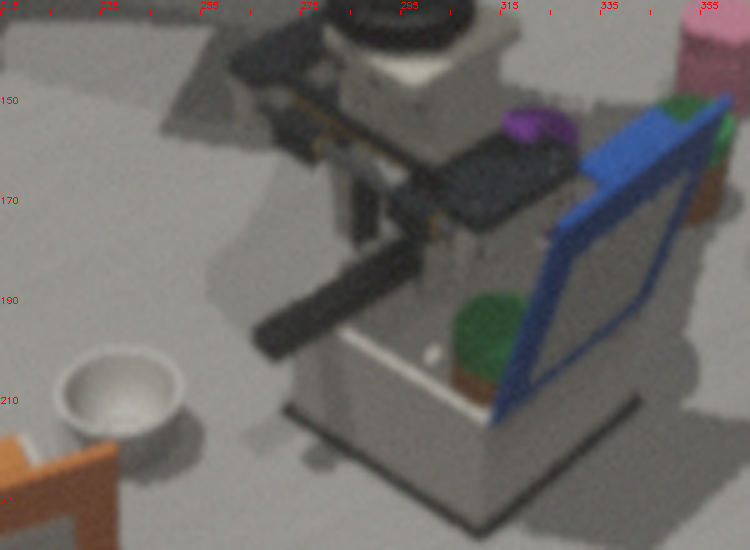

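The fingers straddle the handle at about (297,178). I'll lower 4 mm and close.

Emit:
{"api": "play_rows", "payload": {"rows": "0 0 -0.4 0 0 0 110; 0 0 -0.4 0 0 0 140; 0 0 -0.4 0 0 0 170; 0 0 -0.4 0 0 0 230; 0 0 -0.4 0 0 0 230; 0 0 -0.4 0 0 0 230; 0 0 -0.4 0 0 0 230; 0 0 -0.4 0 0 0 230"}}

```text
time_s: 4.08
eef_pos: [0.4859, 0.1544, 0.0877]
eef_rot: [-180.0, 0.0, -82.1]
ft_force: [-0.1, -0.3, 0.8]
finger_gap: 0.223
```

Emit:
{"api": "play_rows", "payload": {"rows": "0 0 0.3 0 0 0 230; 0 0 1 0 0 0 230; 0 0 2 0 0 0 230; 0 0 3 0 0 0 230; 0 0 4 0 0 0 230; 0 0 5 0 0 0 230; 0 0 6 0 0 0 230; 0 0 7 0 0 0 230"}}

```text
time_s: 4.75
eef_pos: [0.4858, 0.1544, 0.1589]
eef_rot: [-180.0, 0.0, -82.2]
ft_force: [0.2, 0.5, -1.4]
finger_gap: 0.222
```

Run:
```python
from ov import *
im=arm.capture("scene");s=arm.sense();print(s['eef_pos'],s['ft_force'],s['torque'],s['finger_gap']*88)
crop("scene",im,215,110,150,110,5,"pics/g4.png")
```

```text
[0.48683346 0.15488166 0.16086   ] [0.4795372  0.09790772 0.42120534] [ 0.07654924 -0.09935859  0.04713257] 19.764398161322976
```

View pics/g4.png

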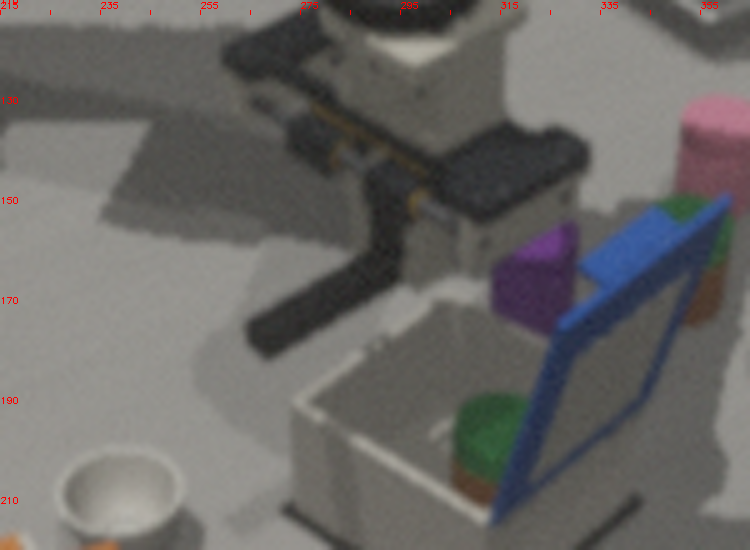

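Emit:
{"api": "play_rows", "payload": {"rows": "-1 -3.5 0 0 0 -0.05 230; -2 -7.5 0 0 0 -0.15 230; -3 -11.5 0 0 0 -0.27 230; -4 -15.5 0 0 0 -0.39 230; -5 -19.5 0 0 0 -0.51 230; -5 -23.5 0 0 0 -0.63 230; -5 -27.5 0 0 0 -0.75 230; -5 -31.5 0 0 0 -0.87 230"}}

```text
time_s: 5.47
eef_pos: [0.4354, -0.1624, 0.1582]
eef_rot: [-179.9, 0.1, -132.3]
ft_force: [2.0, 1.0, -1.3]
finger_gap: 0.224
```

Emit:
{"api": "play_rows", "payload": {"rows": "0 -4 0 0 0 -0.12 230; 0.4 -8 0 0 0 -0.24 230; 0.8 -12 0 0 0 -0.36 230; 1.2 -16 0 0 0 -0.48 230; 1.6 -20 0 0 0 -0.6 230; 1.9 -22.5 -1 0 0 -0.72 230; 1.9 -23.6 -2 0 0 -0.839 230; 1.9 -23.6 -3 0 0 -0.839 230"}}

```text
time_s: 6.13
eef_pos: [0.4544, -0.3992, 0.1265]
eef_rot: [-180.0, -0.0, 179.4]
ft_force: [0.3, 0.1, -1.4]
finger_gap: 0.225
```

Emit:
{"api": "play_rows", "payload": {"rows": "0 0 -1 0 0 0 230; 0 0 -2 0 0 0 230; 0 0 -3 0 0 0 230; 0 0 -4 0 0 0 230; 0 0 -5 0 0 0 230; 0 0 -6 0 0 0 230; 0 0 -7 0 0 0 230; 0 0 -7 0 0 0 230"}}

```text
time_s: 6.8
eef_pos: [0.4536, -0.3958, 0.0552]
eef_rot: [179.9, -0.2, 179.9]
ft_force: [-0.4, 0.8, -2.0]
finger_gap: 0.23
```

Run:
```python
from ov import *
im=arm.capture("scene");im2=arm.capture("top");s=arm.sense();print(s['eef_pos'],s['eef_rot'],s['ft_force'],s['finger_gap']*88)
crop("scene",im,50,190,150,150,5,"pics/g5.png")
crop("top",im2,390,200,120,140,4,"pics/g6.png")
```

```text
[ 0.45458737 -0.39657728  0.0571279 ] [ 1.79986752e+02 -5.18337721e-02  1.79951948e+02] [ 0.90742621  0.12148372 -1.23350149] 19.395411272955428
```

View pics/g5.png

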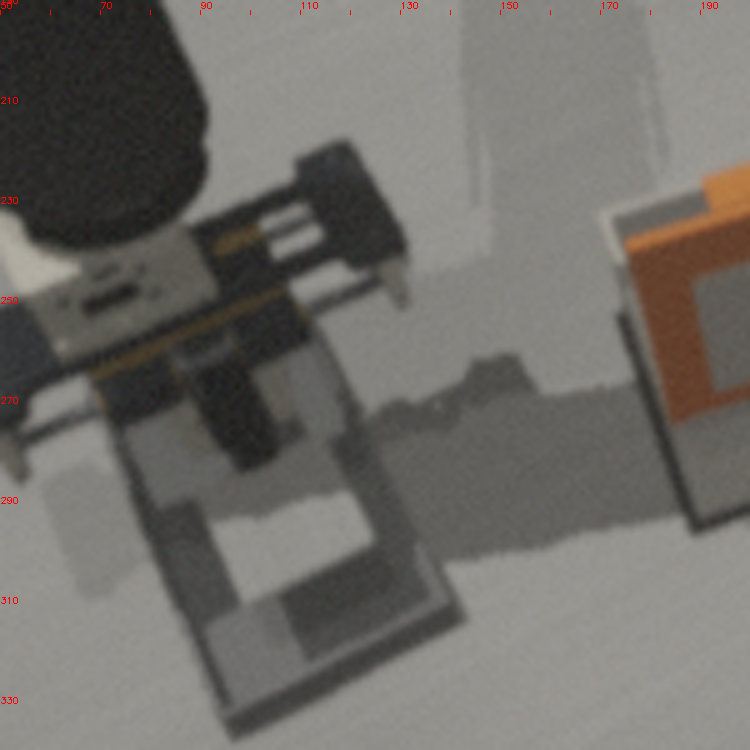

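View pics/g6.png

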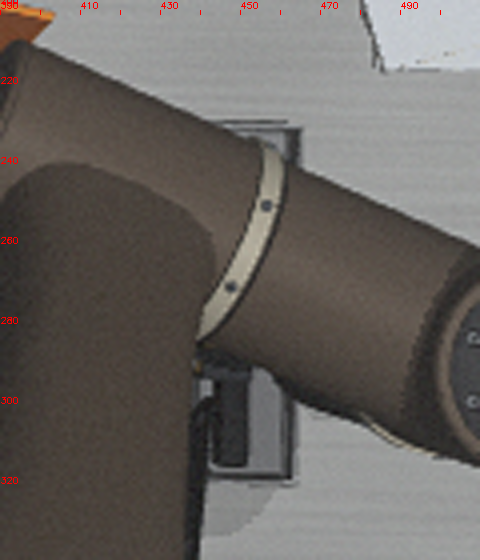

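The turner hangs level over the tray. I'll check the handle end against the tray before lowering.

Run:
```python
from ov import *
print(unproj("top",446.5,315.5,.072), unproj("top",452,319,.02),unproj("top",463,319,.02))
```

```text
[ 0.35542075 -0.39011305  0.072     ] [ 0.33973805 -0.42101104  0.02      ] [ 0.34054144 -0.45012147  0.02      ]
```

Emit:
{"api": "play_rows", "payload": {"rows": "0 0 -1 0 0 0 230; 0 0 -2 0 0 0 230; 0 0 -3 0 0 0 230; 0 0 -3.5 0 0 0 230; 0 0 -4 0 0 0 230; 0 0 -4.5 0 0 0 230; 0 0 -4.8 0 0 0 230; 0 0 -4.8 0 0 0 230"}}

```text
time_s: 7.57
eef_pos: [0.4544, -0.3965, 0.0088]
eef_rot: [180.0, -0.1, 179.9]
ft_force: [0.5, 0.0, -1.5]
finger_gap: 0.225
```

Emit:
{"api": "play_rows", "payload": {"rows": "0 0 -0.15 0 0 0 230; 0 0 -0.2 0 0 0 230; 0 0 -0.2 0 0 0 200; 0 0 -0.2 0 0 0 165; 0 0 -0.2 0 0 0 150; 0 0 -0.2 0 0 0 150; 0 0 -0.2 0 0 0 150; 0 0 -0.2 0 0 0 150"}}

```text
time_s: 8.23
eef_pos: [0.4549, -0.3967, 0.0078]
eef_rot: [-180.0, 0.0, 179.9]
ft_force: [-0.2, -0.2, -0.2]
finger_gap: 0.41
```

Emit:
{"api": "play_rows", "payload": {"rows": "0 0 1 0 0 0 150; 0 0 3 0 0 0 150; 0 0 6 0 0 0 150; 0 0 9 0 0 0 150; 0 0 12 0 0 0 150; 0 0 15 0 0 0 150; -0.5 3 16.5 0 0 0 150; -1 7 16.5 0 0 0 150"}}

```text
time_s: 8.9
eef_pos: [0.4468, -0.3287, 0.1772]
eef_rot: [-179.8, 0.4, 179.8]
ft_force: [1.5, 1.6, -0.2]
finger_gap: 0.409
```

Run:
```python
from ov import *
im=arm.capture("scene");im2=arm.capture("top");s=arm.sense();print(s['eef_pos'],s['joint_pos'],s['ft_force'],s['finger_gap']*88)
crop("scene",im,50,190,150,150,5,"pics/g7.png")
# jar neighbours
P=np.array([.4546,.3985]); pk=U([(75,475)],90,200,5,.066)[0,:2];pp=U([(415,435)],90,200,5,.066)[0,:2];tn=np.array([.564,.4145])
print(pk,pp)
from itertools import product
for op in (.064,.07):
  for a in range(0,180,10):
    u=np.array([np.cos(np.radians(a)),np.sin(np.radians(a))]);w=np.array([-u[1],u[0]])
    cl=[];bd=[]
    for O,r in ((pk,.027),(pp,.027),(tn,.03)):
        d=O-P;x,y=abs(d@u),abs(d@w)
        dx=max(op/2-x,x-op/2-.021,0);dy=max(y-.0125,0);cl.append(np.hypot(dx,dy)-r)
        bd.append(np.hypot(max(x-.097,0),max(y-.039,0))-r)
    print(op,a,np.round(np.array(cl)*1000),'body-tin',round(bd[2]*1000))
```

```text
[ 0.44414058 -0.32338266  0.17477217] [-1.56704378e+01  1.10407322e+01 -1.95963466e+01 -7.07360534e-02
 -5.92110384e+01 -7.42674537e+01] [ 0.32469804 -1.31001084  1.42130005] 36.01954109194752
[0.38382848 0.48868008] [0.40911634 0.31387007]
0.064 0 [53. 45. 27.] body-tin -18
0.064 10 [62. 36. 28.] body-tin -16
0.064 20 [69. 28. 26.] body-tin -19
0.064 30 [75. 21. 27.] body-tin -24
0.064 40 [79. 16. 31.] body-tin -11
0.064 50 [73. 15. 38.] body-tin 5
0.064 60 [67. 16. 46.] body-tin 18
0.064 70 [58. 15. 55.] body-tin 28
0.064 80 [50. 15. 62.] body-tin 36
0.064 90 [42. 19. 68.] body-tin 40
0.064 100 [37. 25. 72.] body-tin 42
0.064 110 [34. 33. 66.] body-tin 39
0.064 120 [34. 42. 60.] body-tin 34
0.064 130 [35. 50. 52.] body-tin 25
0.064 140 [33. 56. 43.] body-tin 14
0.064 150 [34. 61. 35.] body-tin 0
0.064 160 [38. 58. 30.] body-tin -17
0.064 170 [45. 52. 27.] body-tin -22
0.07 0 [52. 45. 24.] body-tin -18
0.07 10 [62. 36. 25.] body-tin -16
0.07 20 [69. 27. 23.] body-tin -19
0.07 30 [76. 19. 25.] body-tin -24
0.07 40 [80. 13. 29.] body-tin -11
0.07 50 [73. 12. 37.] body-tin 5
0.07 60 [67. 13. 45.] body-tin 18
0.07 70 [58. 12. 55.] body-tin 28
0.07 80 [49. 12. 62.] body-tin 36
0.07 90 [41. 17. 69.] body-tin 40
0.07 100 [34. 24. 73.] body-tin 42
0.07 110 [31. 33. 67.] body-tin 39
0.07 120 [31. 42. 60.] body-tin 34
0.07 130 [32. 50. 52.] body-tin 25
0.07 140 [30. 56. 42.] body-tin 14
0.07 150 [32. 62. 34.] body-tin 0
0.07 160 [36. 58. 27.] body-tin -17
0.07 170 [43. 52. 24.] body-tin -22
```

View pics/g7.png

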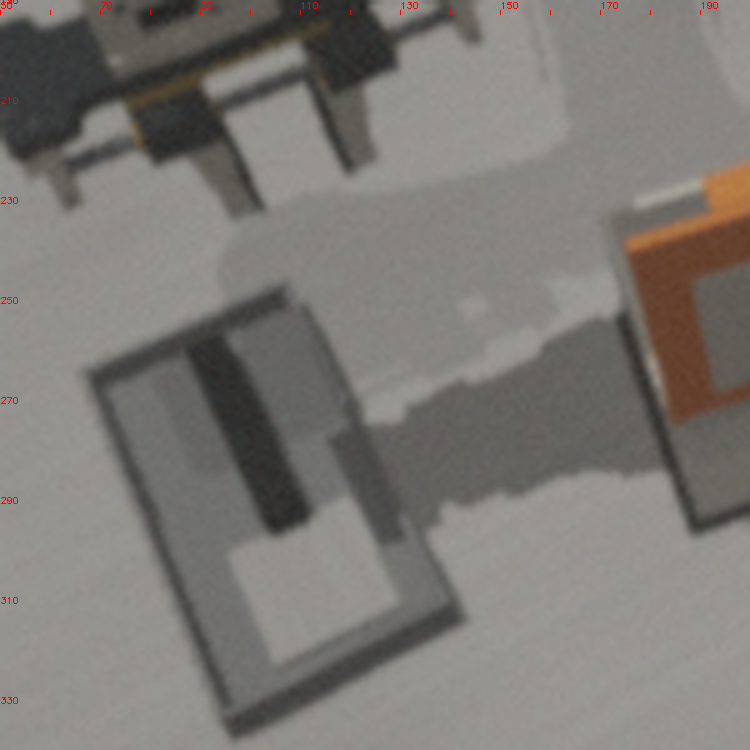

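The turner lies flat inside the tray: handle about (97,277), blade (112,305). Next is the green jar at (0.4546, 0.3985), with jaw direction 105°, clear of the tin and both decoys.

Emit:
{"api": "play_rows", "payload": {"rows": "0 3.5 0.5 0 0 0.03 150; 0 7.5 1 0 0 0.06 120; 0 11.5 1 0 0 0.09 90; 0 15.5 1 0 0 0.12 64; 0 19.5 1 0 0 0.15 64; 0.2 23.5 1 0 0 0.18 64; 0.3 27.5 1 0 0 0.21 64; 0.4 31.5 1 0 0 0.24 64"}}

```text
time_s: 9.67
eef_pos: [0.4484, -0.0099, 0.1835]
eef_rot: [180.0, 0.1, -166.2]
ft_force: [1.6, 0.2, 0.1]
finger_gap: 0.744
```

Emit:
{"api": "play_rows", "payload": {"rows": "0 4 0 0 0 0.02 64; 0.1 8 0 0 0 0.022 64; 0.2 12 0 0 0 0.022 64; 0.3 16 0 0 0 0.022 64; 0.4 20 0 0 0 0.022 64; 0.5 24 0 0 0 0.022 64; 0.6 28 0 0 0 0.022 64; 0.6 32 0 0 0 0.022 64"}}

```text
time_s: 10.33
eef_pos: [0.4544, 0.3103, 0.1834]
eef_rot: [180.0, 0.0, -165.0]
ft_force: [0.9, -0.4, 0.2]
finger_gap: 0.751
```

Emit:
{"api": "play_rows", "payload": {"rows": "0 4 -0.5 0 0 0 64; 0 7.5 -1.5 0 0 0 64; 0 9.05 -3 0 0 0 64; 0 9.05 -5 0 0 0 64; 0 9.05 -7 0 0 0 64; 0 9.05 -8.5 0 0 0 64; 0 9.05 -9 0 0 0 64; 0 9.05 -9 0 0 0 64"}}

```text
time_s: 11.0
eef_pos: [0.4543, 0.3981, 0.0917]
eef_rot: [-179.9, -0.1, -165.1]
ft_force: [0.3, -0.1, 0.6]
finger_gap: 0.753
```

Run:
```python
from ov import *
im=arm.capture("scene");im2=arm.capture("top");s=arm.sense();print(s['eef_pos'],s['eef_rot'],s['ft_force'],s['finger_gap']*88)
crop("scene",im,280,90,140,110,5,"pics/j1.png")
crop("top",im2,90,190,140,120,5,"pics/j2.png")
```

```text
[0.45521697 0.39914065 0.09363032] [ 1.79978062e+02  5.44068242e-02 -1.65047092e+02] [ 0.81002921 -0.75253645  0.07332765] 65.43825426538716
```

View pics/j1.png

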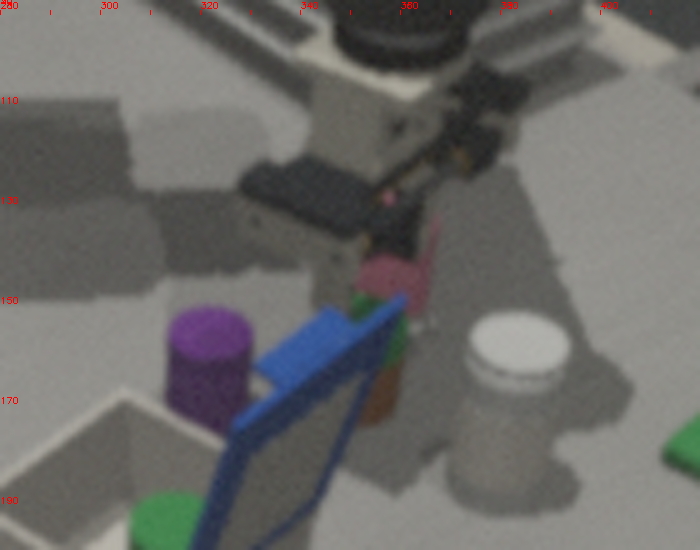

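View pics/j2.png

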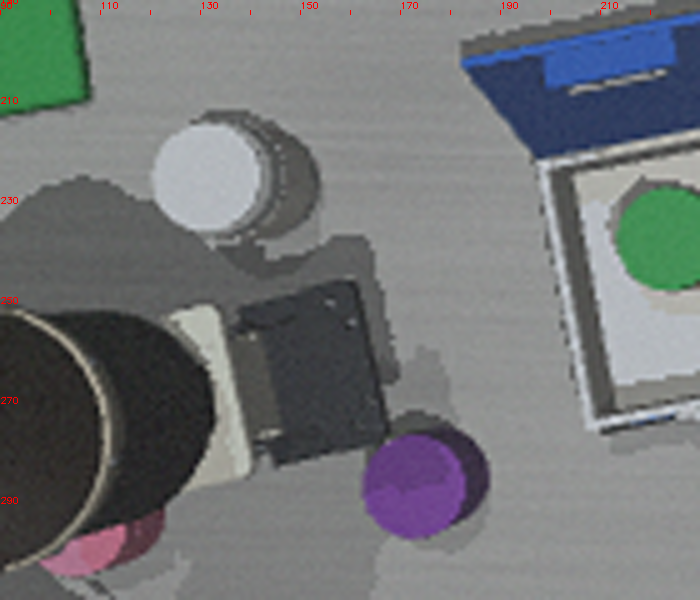

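Emit:
{"api": "play_rows", "payload": {"rows": "0 0 -1 0 0 0 64; 0 0 -2 0 0 0 64; 0 0 -2.4 0 0 0 64; 0 0 -2.7 0 0 0 64; 0 0 -3 0 0 0 64; 0 0 -3.2 0 0 0 64; 0 0 -3.4 0 0 0 64; 0 0 -3.4 0 0 0 64"}}

```text
time_s: 11.77
eef_pos: [0.4547, 0.3987, 0.0582]
eef_rot: [-180.0, -0.0, -165.1]
ft_force: [0.2, -0.4, -1.0]
finger_gap: 0.749
```

No contact below the cap height, so the jaws straddle the jar. I'll lower and grip.

Emit:
{"api": "play_rows", "payload": {"rows": "0 0 -0.8 0 0 0 64; 0 0 -1.6 0 0 0 64; 0 0 -2.4 0 0 0 64; 0 0 -2.4 0 0 0 80; 0 0 -2.4 0 0 0 95; 0 0 -2.4 0 0 0 110; 0 0 -2.4 0 0 0 130; 0 0 -2.4 0 0 0 130", "newtons": 25}}

```text
time_s: 12.43
eef_pos: [0.4547, 0.3989, 0.0346]
eef_rot: [180.0, 0.0, -165.1]
ft_force: [0.7, 0.1, -2.1]
finger_gap: 0.611
```

Emit:
{"api": "play_rows", "payload": {"rows": "0 0 0 0 0 0 130; 0 0 0.5 0 0 0 130; 0 0 1.5 0 0 0 130; 0 0 3 0 0 0 130; 0 0 5 0 0 0 130; 0 0 7 0 0 0 130; 0 0 9 0 0 0 130; 0 0 11 0 0 0 130"}}

```text
time_s: 13.1
eef_pos: [0.4548, 0.3988, 0.1467]
eef_rot: [180.0, 0.0, -165.1]
ft_force: [0.2, 0.5, -2.5]
finger_gap: 0.612
```

Run:
```python
from ov import *
im=arm.capture("scene");s=arm.sense();print(s['eef_pos'],s['eef_rot'],s['ft_force'],s['finger_gap']*88)
crop("scene",im,280,70,140,130,5,"pics/j3.png")
```

```text
[0.45637281 0.40046767 0.15127851] [ 179.78887402    0.34114132 -164.99919014] [1.58702829 1.54918629 2.26357914] 53.60526124584692
```

View pics/j3.png

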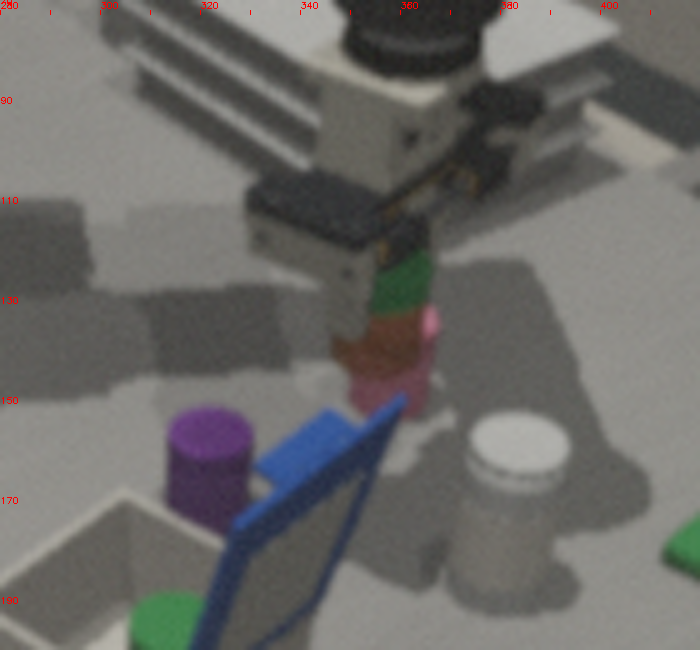

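The jar is upright in the grip at about (364,135), gap 53.6 mm. Moving it to box_b.

Emit:
{"api": "play_rows", "payload": {"rows": "0 -3 2 0 0 -0.03 130; 0 -7 4 0 0 -0.08 130; 0 -11 4 0 0 -0.14 130; 0 -15 4 0 0 -0.2 130; 0 -19 4 0 0 -0.26 130; 0 -23 4 0 0 -0.32 130; 0 -27 4 0 0 -0.38 130; 0 -31 4 0 0 -0.442 130"}}

```text
time_s: 13.82
eef_pos: [0.4543, 0.0871, 0.1858]
eef_rot: [179.9, 0.1, 169.5]
ft_force: [0.4, -1.4, -2.3]
finger_gap: 0.609
```

Emit:
{"api": "play_rows", "payload": {"rows": "0.5 -4 0 0 0 0 130; 1.5 -8 0 0 0 0 130; 2.5 -12 0 0 0 0 130; 3.5 -15.5 0 0 0 0 130; 5 -19 0 0 0 0 130; 6.5 -22 0 0 0 0 130; 7.5 -24.05 -0.5 0 0 0 130; 7.5 -24.05 -1 0 0 0 130"}}

```text
time_s: 14.48
eef_pos: [0.5315, -0.1552, 0.1752]
eef_rot: [-180.0, 0.1, 169.5]
ft_force: [0.4, 1.2, -1.1]
finger_gap: 0.609
```

Run:
```python
from ov import *
im=arm.capture("scene");im2=arm.capture("top");s=arm.sense();print(s['eef_pos'],s['eef_rot'],s['ft_force'],s['finger_gap']*88)
crop("scene",im,140,120,140,140,5,"pics/j4.png")
crop("top",im2,290,170,140,120,5,"pics/j5.png")
```

```text
[ 0.52901364 -0.15249429  0.17397243] [ 1.79998783e+02 -9.19165190e-02  1.69475837e+02] [-0.01299643  0.21178115 -3.41545231] 53.63380497228784
```

View pics/j4.png

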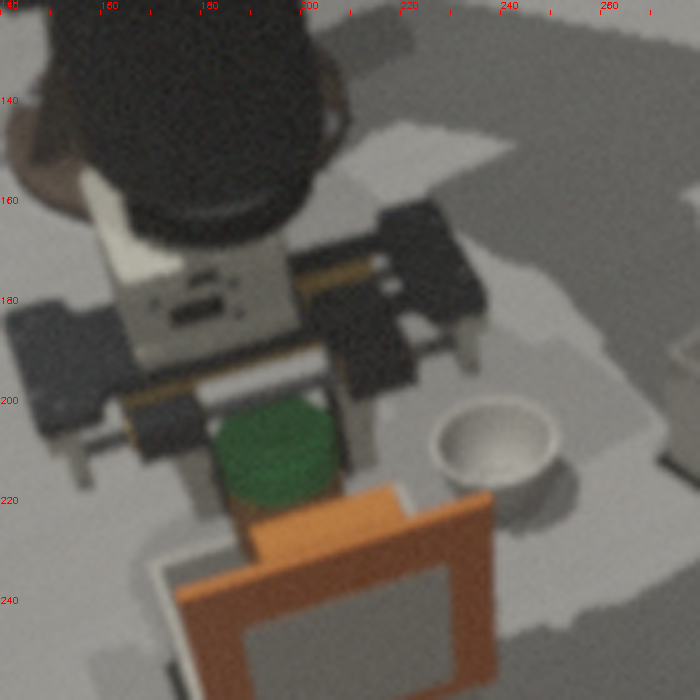

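View pics/j5.png

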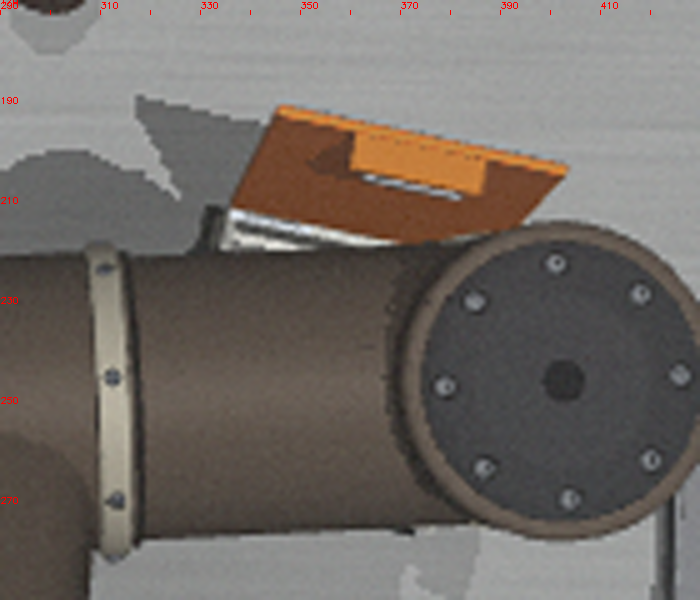

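Run:
```python
from ov import *
for z in (.3,.4,.5): print(z,unproj("top",330,220,z),unproj("top",400,215,z))
for b,pts,o in (((.524,.1721,12.42),[(75,133),(420,63)],170),((.5326,-.1525,-10.32),[(275,66),(622,140)],300)):
    px=np.array([[o+a/6-.42,180+c/6-.42] for a,c in pts])
    for th in np.arange(1.6,2.0,.05):
        t=T(*b);P=t([(.07-.158*np.cos(th)+.006*np.sin(th),y,.085+.158*np.sin(th)+.006*np.cos(th)) for y in (.067,-.067)])
        print(round(th,2),np.round(proj("top",P)-px,1).tolist(), P[:,0].round(3),P[0,2].round(3))
```

```text
0.3 [ 0.58070274 -0.06886768  0.3       ] [ 0.59532085 -0.21777169  0.3       ]
0.4 [ 0.57595382 -0.060661    0.4       ] [ 0.58922505 -0.19584531  0.4       ]
0.5 [ 0.57120491 -0.05245432  0.5       ] [ 0.58312925 -0.17391893  0.5       ]
1.6 [[2.0, 12.2], [3.0, 12.6]] [0.588 0.617] 0.243
1.65 [[1.4, 8.8], [2.4, 9.3]] [0.596 0.625] 0.242
1.7 [[0.9, 5.4], [1.8, 5.9]] [0.604 0.632] 0.241
1.75 [[0.4, 2.1], [1.2, 2.6]] [0.611 0.64 ] 0.239
1.8 [[0.0, -1.1], [0.7, -0.6]] [0.619 0.648] 0.238
1.85 [[-0.4, -4.3], [0.1, -3.8]] [0.626 0.655] 0.235
1.9 [[-0.7, -7.4], [-0.4, -6.8]] [0.633 0.662] 0.233
1.95 [[-1.0, -10.4], [-0.8, -9.8]] [0.641 0.669] 0.23
1.6 [[-2.8, 11.8], [-2.1, 11.6]] [0.624 0.6  ] 0.243
1.65 [[-2.1, 8.4], [-1.5, 8.2]] [0.632 0.608] 0.242
1.7 [[-1.5, 5.0], [-0.9, 4.9]] [0.639 0.615] 0.241
1.75 [[-0.9, 1.7], [-0.4, 1.5]] [0.647 0.623] 0.239
1.8 [[-0.3, -1.5], [0.0, -1.7]] [0.655 0.631] 0.238
1.85 [[0.2, -4.6], [0.5, -4.9]] [0.662 0.638] 0.235
1.9 [[0.8, -7.7], [0.8, -8.0]] [0.669 0.645] 0.233
1.95 [[1.3, -10.6], [1.2, -11.0]] [0.676 0.652] 0.23
```

Emit:
{"api": "play_rows", "payload": {"rows": "0 0 -2 0 0 0 130; 0 0 -4 0 0 0 130; 0 0 -6 0 0 0 130; 0 0 -8 0 0 0 130; 0 0 -9.5 0 0 0 130; 0 0 -11 0 0 0 130; 0 0 -12 0 0 0 130; 0 0 -12 0 0 0 130"}}

```text
time_s: 15.25
eef_pos: [0.5284, -0.1508, 0.0533]
eef_rot: [-180.0, -0.2, 169.7]
ft_force: [-0.9, -0.2, -2.3]
finger_gap: 0.613
```

Emit:
{"api": "play_rows", "payload": {"rows": "0 0 -0.5 0 0 0 130; 0 0 -0.9 0 0 0 130; 0 0 -1.1 0 0 0 130; 0 0 -1.3 0 0 0 130; 0 0 -1.4 0 0 0 130; 0 0 -1.4 0 0 0 130; 0 0 -1.4 0 0 0 130; 0 0 -1.4 0 0 0 130"}}

```text
time_s: 15.92
eef_pos: [0.5299, -0.1517, 0.0407]
eef_rot: [180.0, 0.0, 169.6]
ft_force: [-0.9, 0.3, -2.4]
finger_gap: 0.608
```

Just above the floor; down 1 mm more, then release.

Emit:
{"api": "play_rows", "payload": {"rows": "0 0 -0.1 0 0 0 130; 0 0 -0.1 0 0 0 130; 0 0 -0.1 0 0 0 90; 0 0 -0.1 0 0 0 75; 0 0 -0.1 0 0 0 64; 0 0 -0.1 0 0 0 64; 0 0 -0.1 0 0 0 64; 0 0 -0.1 0 0 0 64"}}

```text
time_s: 16.58
eef_pos: [0.5298, -0.1517, 0.0397]
eef_rot: [180.0, 0.0, 169.6]
ft_force: [0.3, 0.9, 0.5]
finger_gap: 0.748
```

Emit:
{"api": "play_rows", "payload": {"rows": "0 0 1 0 0 0 64; 0 0 3 0 0 0 64; 0 0 6 0 0 0 64; 0 0 9 0 0 0 64; 0 0 12.5 0 0 0 64; 0 0 16 0 0 0 100; 0 0 20 0 0 0 150; 0 0 24 0 0 0 255"}}

```text
time_s: 17.25
eef_pos: [0.5289, -0.1517, 0.2824]
eef_rot: [180.0, 0.0, 169.6]
ft_force: [1.5, 0.2, -0.4]
finger_gap: 0.584
```

Run:
```python
from ov import *
im=arm.capture("scene");im2=arm.capture("top");s=arm.sense();print(s['eef_pos'],s['eef_rot'],s['ft_force'],s['finger_gap']*88)
crop("scene",im,140,120,140,140,5,"pics/j6.png")
```

```text
[ 0.53261494 -0.15245716  0.28815743] [179.96818143   0.71596377 169.66284026] [0.37698053 0.90765684 0.01339842] 43.44428764907382
```

View pics/j6.png

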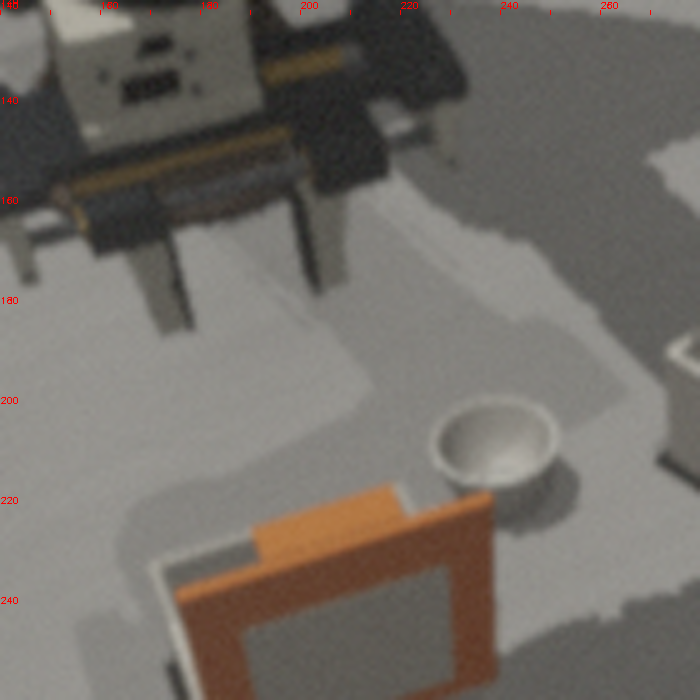

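The jar is released and now hidden behind the lid. I'll compute the lid-closing arcs and check the top view once the arm clears.

Run:
```python
from ov import *
r=.148
for n,b in (('B',(.5326,-.1525,-10.32)),('A',(.524,.1721,12.42))):
    t=T(*b); print(n,'start',t([(.15,0,.215)])[0].round(4))
    for th in [1.78,1.7,1.57,1.4,1.2,1.0,.8,.6,.45,.3,.2,.12,.05,0]:
        if th>1.57: x=.07-.158*np.cos(th)+.006*np.sin(th)+.0095; z=.085+.13*np.sin(th)
        else: x=.07-r*np.cos(th)+.006*np.sin(th)+.0095;z=.085+r*np.sin(th)+.006*np.cos(th)
        print(th,t([(x,0,z)])[0].round(3))
```

```text
B start [ 0.6802 -0.1794  0.215 ]
1.78 [ 0.649 -0.174  0.212]
1.7 [ 0.637 -0.171  0.214]
1.57 [ 0.617 -0.168  0.233]
1.4 [ 0.592 -0.163  0.232]
1.2 [ 0.564 -0.158  0.225]
1.0 [ 0.537 -0.153  0.213]
0.8 [ 0.514 -0.149  0.195]
0.6 [ 0.494 -0.145  0.174]
0.45 [ 0.482 -0.143  0.155]
0.3 [ 0.473 -0.142  0.134]
0.2 [ 0.469 -0.141  0.12 ]
0.12 [ 0.467 -0.141  0.109]
0.05 [ 0.466 -0.14   0.098]
0 [ 0.465 -0.14   0.091]
A start [0.6705 0.2044 0.215 ]
1.78 [0.639 0.198 0.212]
1.7 [0.627 0.195 0.214]
1.57 [0.607 0.19  0.233]
1.4 [0.583 0.185 0.232]
1.2 [0.555 0.179 0.225]
1.0 [0.528 0.173 0.213]
0.8 [0.505 0.168 0.195]
0.6 [0.486 0.164 0.174]
0.45 [0.474 0.161 0.155]
0.3 [0.465 0.159 0.134]
0.2 [0.461 0.158 0.12 ]
0.12 [0.459 0.158 0.109]
0.05 [0.458 0.157 0.098]
0 [0.457 0.157 0.091]
```

Emit:
{"api": "play_rows", "payload": {"rows": "3 -0.5 1 0 0 0 255; 6.5 -1.1 1 0 0 0 255; 10 -1.8 1 0 0 0 255; 13 -2.4 1 0 0 0 255; 15 -2.75 0 0 0 0 255; 15 -2.75 -2 0 0 0 255; 15 -2.75 -4.5 0 0 0 255; 15 -2.75 -6.5 0 0 0 255"}}

```text
time_s: 18.02
eef_pos: [0.6795, -0.1792, 0.2132]
eef_rot: [180.0, -0.1, 169.6]
ft_force: [0.7, -0.4, -0.7]
finger_gap: 0.003
```

Run:
```python
from ov import *
im=arm.capture("scene");im2=arm.capture("top");s=arm.sense();print(s['eef_pos'],s['eef_rot'],s['ft_force'],s['finger_gap']*88)
crop("scene",im,120,120,150,150,4,"pics/k1.png")
crop("top",im2,290,170,150,120,5,"pics/k2.png")
```

```text
[ 0.67761051 -0.17882324  0.21085984] [-179.98955129   -0.38612828  169.58813086] [-0.68598555  0.23336565  0.64608418] 0.44121895717859216
```

View pics/k1.png

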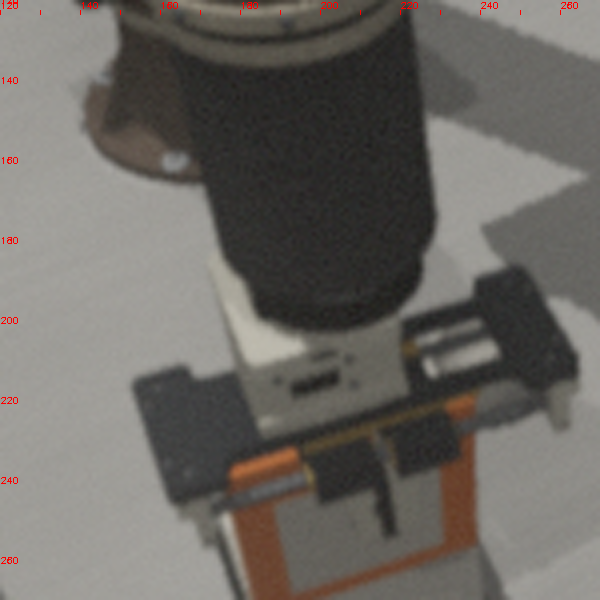

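View pics/k2.png

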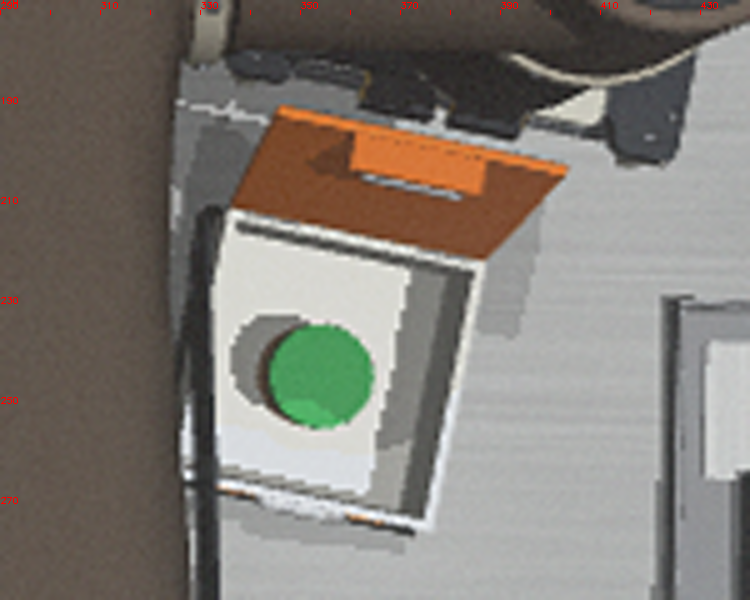

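The jar stands upright in box_b: cap at (352,245), round in the top view. The fingers are behind the orange lid; I'll push it over.

Emit:
{"api": "play_rows", "payload": {"rows": "-2 0.4 0 0 0 0 255; -3.5 0.7 0 0 0 0 255; -4.8 0.9 0.8 0 0 0 255; -6.3 1.1 1.6 0 0 0 255; -7.6 1.4 1.7 0 0 0 255; -8.8 1.6 1.7 0 0 0 255; -10.2 1.9 1.4 0 0 0 255; -11.6 2.1 1 0 0 0 255"}}

```text
time_s: 18.78
eef_pos: [0.5647, -0.1582, 0.2278]
eef_rot: [180.0, 0.3, 169.6]
ft_force: [1.9, 1.0, 0.3]
finger_gap: 0.003
```

Run:
```python
from ov import *
im=arm.capture("scene");s=arm.sense();print(s['eef_pos'],s['eef_rot'],s['ft_force'])
crop("scene",im,120,120,150,150,4,"pics/k3.png")
```

```text
[ 0.56186102 -0.15775111  0.22693979] [1.79938242e+02 1.70361643e-01 1.69612202e+02] [-2.33935818  1.0691991  -3.01242318]
```

View pics/k3.png

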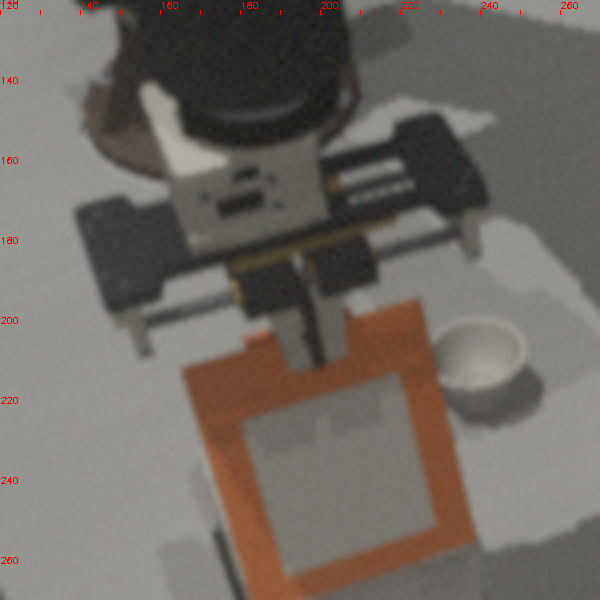

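The lid follows the fingers. Continuing down the arc.

Emit:
{"api": "play_rows", "payload": {"rows": "-1.4 0.2 -0.6 0 0 0 255; -2.7 0.5 -1.2 0 0 0 255; -3.9 0.7 -2.1 0 0 0 255; -5 0.9 -3 0 0 0 255; -6.1 1.1 -4 0 0 0 255; -7 1.3 -5.1 0 0 0 255; -7.7 1.4 -6.1 0 0 0 255; -8.2 1.5 -7 0 0 0 255"}}

```text
time_s: 19.5
eef_pos: [0.4825, -0.1432, 0.1563]
eef_rot: [180.0, 0.2, 169.6]
ft_force: [-0.9, -0.0, 1.9]
finger_gap: 0.007
```

Emit:
{"api": "play_rows", "payload": {"rows": "-0.5 0 -1 0 0 0 255; -0.9 0.1 -2 0 0 0 255; -1.1 0.15 -2.8 0 0 0 255; -1.3 0.2 -3.5 0 0 0 255; -1.4 0.2 -4.1 0 0 0 255; -1.5 0.2 -4.6 0 0 0 255; -1.5 0.2 -4.6 0 0 0 255; -1.5 0.2 -4.6 0 0 0 255"}}

```text
time_s: 20.17
eef_pos: [0.4668, -0.1412, 0.1084]
eef_rot: [-180.0, -0.0, 169.6]
ft_force: [-1.0, 0.3, 1.0]
finger_gap: 0.007
```

Run:
```python
from ov import *
im=arm.capture("scene");s=arm.sense();print(s['eef_pos'],s['eef_rot'],s['ft_force'])
crop("scene",im,120,140,150,150,4,"pics/k4.png")
```

```text
[ 0.46682897 -0.14120167  0.10857461] [-1.79990001e+02 -1.88045017e-02  1.69623304e+02] [-0.3880954  -0.035132    0.43459935]
```

View pics/k4.png

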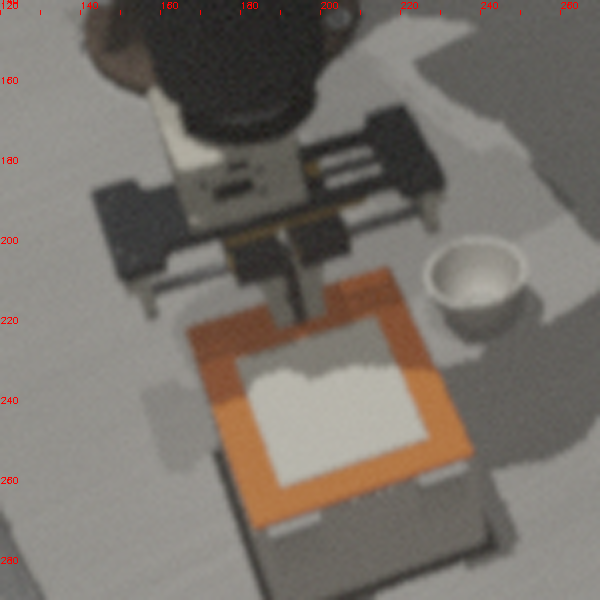

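Nearly shut, about 0.12 rad. Now the press.

Emit:
{"api": "play_rows", "payload": {"rows": "0 0 -0.3 0 0 0 255; 0 0 -0.6 0 0 0 255; 0 0 -0.8 0 0 0 255; 0 0 -1 0 0 0 255; 0 0 -1.2 0 0 0 255; 0 0 -1.4 0 0 0 255; 0 0 -1.5 0 0 0 255; 0 0 -1.5 0 0 0 255"}}

```text
time_s: 20.88
eef_pos: [0.4666, -0.1412, 0.0933]
eef_rot: [180.0, -0.0, 169.6]
ft_force: [-0.2, -0.3, 0.3]
finger_gap: 0.005
```

Emit:
{"api": "play_rows", "payload": {"rows": "0 0 -0.1 0 0 0 255; 0 0 -0.2 0 0 0 255; 0 0 -0.3 0 0 0 255; 0 0 -0.4 0 0 0 255; 0 0 -0.4 0 0 0 255; 0 0 -0.4 0 0 0 255; 0 0 -0.4 0 0 0 255; 0 0 -0.4 0 0 0 255"}}

```text
time_s: 21.55
eef_pos: [0.4668, -0.1412, 0.0896]
eef_rot: [180.0, 0.0, 169.6]
ft_force: [0.6, -0.6, 1.4]
finger_gap: 0.003
```

Emit:
{"api": "play_rows", "payload": {"rows": "0 0 -0.05 0 0 0 255; 0 0 -0.1 0 0 0 255; 0 0 -0.15 0 0 0 255; 0 0 -0.2 0 0 0 255; 0 0 -0.2 0 0 0 255; 0 0 -0.2 0 0 0 255; 0 0 -0.2 0 0 0 255; 0 0 -0.2 0 0 0 255"}}

```text
time_s: 22.22
eef_pos: [0.4668, -0.1411, 0.0876]
eef_rot: [180.0, 0.0, 169.6]
ft_force: [-1.4, 0.6, 3.6]
finger_gap: 0.01
```

Run:
```python
from ov import *
im=arm.capture("scene");s=arm.sense();print(s['eef_pos'],s['eef_rot'],s['ft_force'])
crop("scene",im,150,180,110,110,6,"pics/k5.png")
```

```text
[ 0.46679846 -0.14118645  0.0875896 ] [1.79997690e+02 8.17628145e-03 1.69616015e+02] [-1.22883471 -0.64760742  3.72336512]
```

View pics/k5.png

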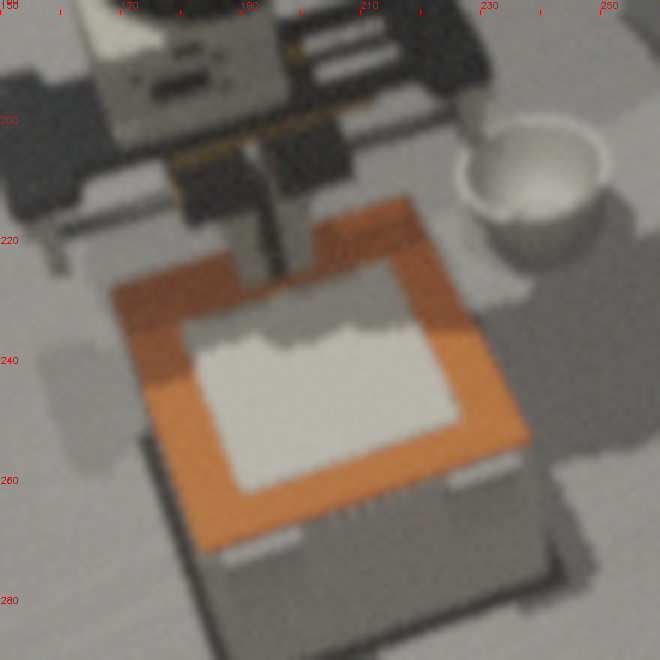

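Emit:
{"api": "play_rows", "payload": {"rows": "0 0 -0.05 0 0 0 255; 0 0 -0.1 0 0 0 255; 0 0 -0.15 0 0 0 255; 0 0 -0.2 0 0 0 255; 0 0 -0.2 0 0 0 255; 0 0 -0.2 0 0 0 255; 0 0 -0.2 0 0 0 255; 0 0 -0.2 0 0 0 255"}}

```text
time_s: 22.93
eef_pos: [0.4668, -0.1412, 0.0856]
eef_rot: [180.0, 0.0, 169.6]
ft_force: [-0.8, 0.0, 4.7]
finger_gap: 0.007
```

Emit:
{"api": "play_rows", "payload": {"rows": "0 0 -0.05 0 0 0 255; 0 0 -0.1 0 0 0 255; 0 0 -0.15 0 0 0 255; 0 0 -0.2 0 0 0 255; 0 0 -0.2 0 0 0 255; 0 0 -0.2 0 0 0 255; 0 0 -0.2 0 0 0 255; 0 0 -0.2 0 0 0 255"}}

```text
time_s: 23.6
eef_pos: [0.4669, -0.1412, 0.085]
eef_rot: [-180.0, 0.0, 169.7]
ft_force: [-7.0, 3.4, 20.6]
finger_gap: 0.003
```

It now meets a hard stop at 21 N. I'll lift off and see if it stays.

Emit:
{"api": "play_rows", "payload": {"rows": "0 0 0.5 0 0 0 255; 0 0 1 0 0 0 255; 0 0 2 0 0 0 255; 0 0 4 0 0 0 255; 0 0 6 0 0 0 255; 0 0 8 0 0 0 255; 0 3 11 0 0 0 255; 0 6 13 0 0 0 255"}}

```text
time_s: 24.27
eef_pos: [0.4666, -0.0815, 0.2151]
eef_rot: [-180.0, 0.0, 169.4]
ft_force: [1.9, 0.7, 0.5]
finger_gap: 0.003
```

Run:
```python
from ov import *
im=arm.capture("scene");im2=arm.capture("top");s=arm.sense();print(s['eef_pos'],s['eef_rot'],s['ft_force'])
L=boxlines((.5326,-.1525,-10.32),0)
c=draw("scene",im,L,5);cv2.imwrite("pics/k6.png",c[850:1450,650:1350])
c=draw("top",im2,L,5);cv2.imwrite("pics/k7.png",c[900:1450,1500:2150])
```

```text
[ 0.46871377 -0.07861455  0.21706651] [179.86491691   0.33910044 169.7503407 ] [ 0.3774905   0.41231887 -0.15474484]
```

View pics/k6.png

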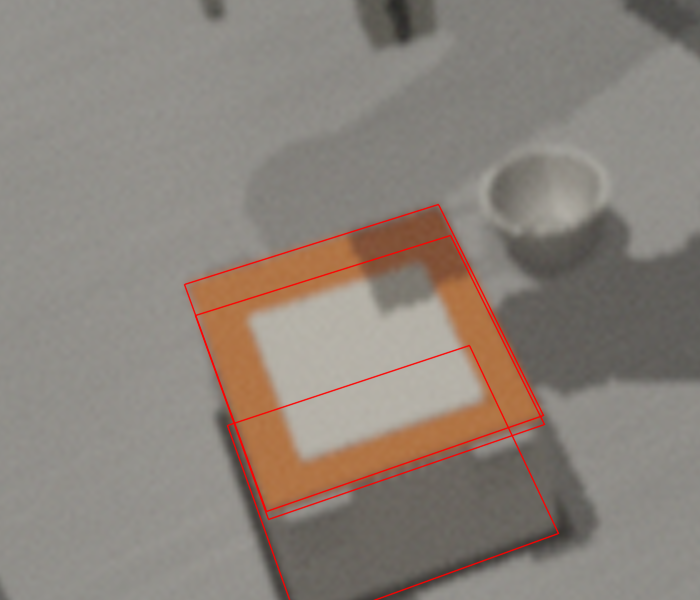

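View pics/k7.png

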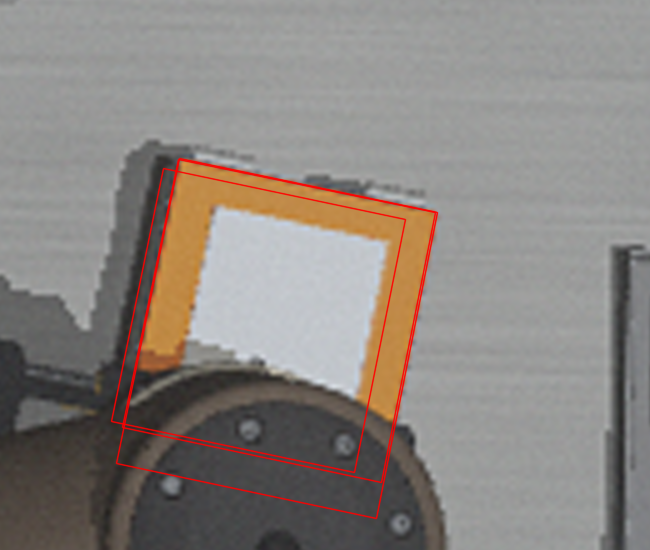

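The orange lid overlay at 0 rad coincides with the image within about 1 px, so it stayed shut. Now go behind the blue lid.

Emit:
{"api": "play_rows", "payload": {"rows": "0 2 3 0 0 0.05 255; 0.5 4.5 6 0 0 0.1 255; 2 7.5 7.5 0 0 0.15 255; 4.5 10.5 7.5 0 0 0.2 255; 7.5 13 7.5 0 0 0.25 255; 10.5 15.5 7.5 0 0 0.3 255; 13.5 18.5 7.5 0 0 0.35 255; 16 22 7.5 0 0 0.397 255"}}

```text
time_s: 25.03
eef_pos: [0.6268, 0.1378, 0.2871]
eef_rot: [-180.0, -0.1, -167.5]
ft_force: [0.9, -0.4, 1.0]
finger_gap: 0.002
```

Emit:
{"api": "play_rows", "payload": {"rows": "2 3 0 0 0 0 255; 4 5.5 0 0 0 0 255; 4.35 6.6 0 0 0 0 255; 4.35 6.6 -2 0 0 0 255; 4.35 6.6 -4 0 0 0 255; 4.35 6.6 -6 0 0 0 255; 4.35 6.6 -7.4 0 0 0 255; 4.35 6.6 -7.4 0 0 0 255"}}

```text
time_s: 25.7
eef_pos: [0.6668, 0.202, 0.2096]
eef_rot: [-179.9, -0.4, -167.7]
ft_force: [-0.5, -0.5, -1.4]
finger_gap: 0.005
```

Run:
```python
from ov import *
im=arm.capture("scene");im2=arm.capture("top");s=arm.sense();print(s['eef_pos'],s['eef_rot'],s['ft_force'])
crop("scene",im,230,100,150,150,4,"pics/l1.png")
crop("top",im2,150,150,260,140,3,"pics/l2.png")
```

```text
[0.66872119 0.20254635 0.21390512] [-1.79954041e+02 -1.02289704e-01 -1.67643804e+02] [ 0.055735   -0.17997745  1.26973061]
```

View pics/l1.png

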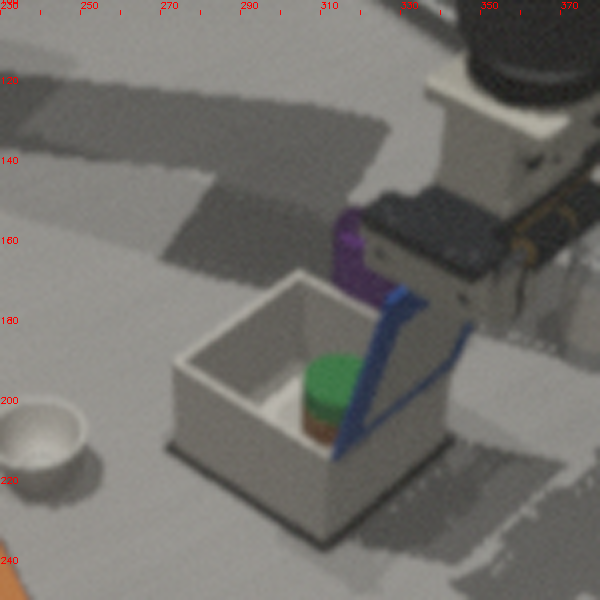

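View pics/l2.png

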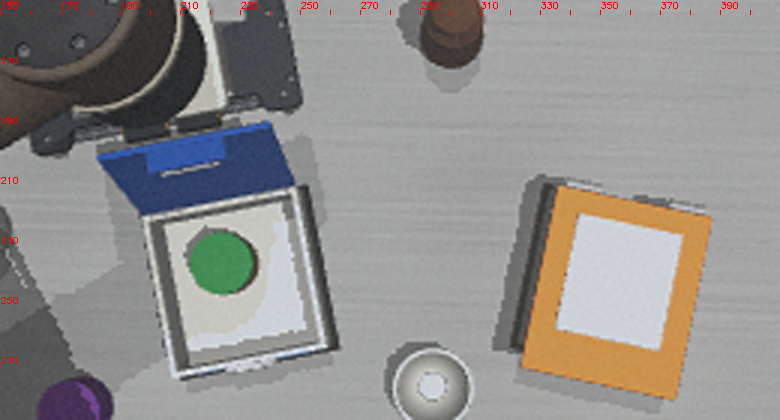

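Orange lid shut, box_a clear, jar_a upright with its cap at (224,237). Pushing the blue lid over along the same arc.

Emit:
{"api": "play_rows", "payload": {"rows": "-2 -0.45 0 0 0 0 255; -3.5 -0.8 0 0 0 0 255; -4.9 -1.1 0.8 0 0 0 255; -6.3 -1.4 1.6 0 0 0 255; -7.6 -1.7 1.7 0 0 0 255; -8.8 -1.95 1.7 0 0 0 255; -10.2 -2.3 1.4 0 0 0 255; -11.6 -2.6 1 0 0 0 255"}}

```text
time_s: 26.47
eef_pos: [0.5539, 0.1774, 0.2271]
eef_rot: [179.9, 0.3, -167.6]
ft_force: [0.3, 1.4, 0.5]
finger_gap: 0.002
```

Emit:
{"api": "play_rows", "payload": {"rows": "-1.4 -0.3 -0.6 0 0 0 255; -2.7 -0.6 -1.2 0 0 0 255; -3.9 -0.85 -2.1 0 0 0 255; -5 -1.1 -3 0 0 0 255; -6.1 -1.3 -4 0 0 0 255; -7 -1.5 -5.1 0 0 0 255; -7.7 -1.7 -6.1 0 0 0 255; -8.2 -1.8 -7 0 0 0 255"}}

```text
time_s: 27.13
eef_pos: [0.4717, 0.1596, 0.156]
eef_rot: [179.9, 0.2, -167.6]
ft_force: [1.1, 0.2, 2.0]
finger_gap: 0.006
```

Emit:
{"api": "play_rows", "payload": {"rows": "-0.5 -0.1 -1 0 0 0 255; -0.9 -0.2 -2 0 0 0 255; -1.1 -0.25 -2.8 0 0 0 255; -1.3 -0.3 -3.5 0 0 0 255; -1.4 -0.3 -4.1 0 0 0 255; -1.5 -0.3 -4.6 0 0 0 255; -1.5 -0.3 -4.6 0 0 0 255; -1.5 -0.3 -4.6 0 0 0 255"}}

```text
time_s: 27.8
eef_pos: [0.456, 0.156, 0.1083]
eef_rot: [-180.0, -0.0, -167.6]
ft_force: [0.2, 1.4, 0.7]
finger_gap: 0.003
```

Run:
```python
from ov import *
im=arm.capture("scene");s=arm.sense();print(s['eef_pos'],s['eef_rot'],s['ft_force'])
crop("scene",im,230,100,150,150,4,"pics/l3.png")
```

```text
[0.45601224 0.15605594 0.10850085] [-1.79981604e+02 -3.05952266e-02 -1.67638115e+02] [-0.55128646 -0.27093258  0.65075501]
```

View pics/l3.png

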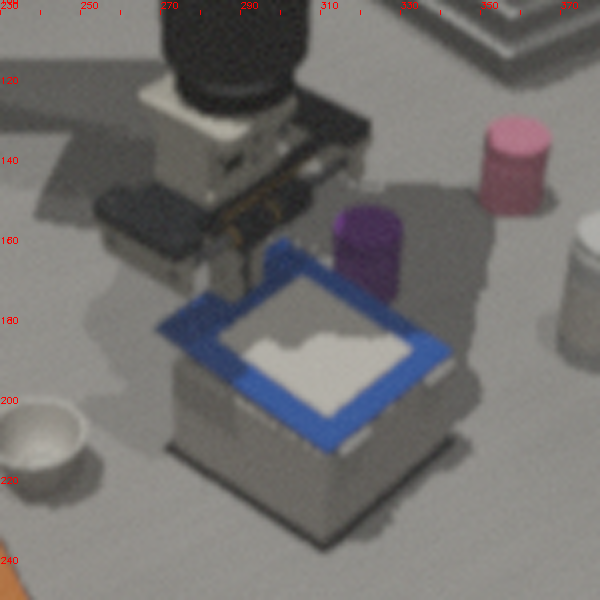

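Pressing in the same way, from a commanded z of 0.109.

Emit:
{"api": "play_rows", "payload": {"rows": "0 0 -0.4 0 0 0 255; 0 0 -0.8 0 0 0 255; 0 0 -1.1 0 0 0 255; 0 0 -1.4 0 0 0 255; 0 0 -1.6 0 0 0 255; 0 0 -1.8 0 0 0 255; 0 0 -1.9 0 0 0 255; 0 0 -1.9 0 0 0 255"}}

```text
time_s: 28.52
eef_pos: [0.4559, 0.156, 0.0893]
eef_rot: [-180.0, -0.0, -167.6]
ft_force: [-1.3, -0.6, 1.9]
finger_gap: 0.002
```

Emit:
{"api": "play_rows", "payload": {"rows": "0 0 -0.1 0 0 0 255; 0 0 -0.2 0 0 0 255; 0 0 -0.3 0 0 0 255; 0 0 -0.4 0 0 0 255; 0 0 -0.4 0 0 0 255; 0 0 -0.4 0 0 0 255; 0 0 -0.4 0 0 0 255; 0 0 -0.4 0 0 0 255"}}

```text
time_s: 29.18
eef_pos: [0.456, 0.1561, 0.0855]
eef_rot: [-180.0, -0.0, -167.6]
ft_force: [-2.5, -1.6, 3.4]
finger_gap: 0.006
```

Emit:
{"api": "play_rows", "payload": {"rows": "0 0 -0.05 0 0 0 255; 0 0 -0.1 0 0 0 255; 0 0 -0.15 0 0 0 255; 0 0 -0.2 0 0 0 255; 0 0 -0.2 0 0 0 255; 0 0 -0.2 0 0 0 255; 0 0 -0.2 0 0 0 255; 0 0 -0.2 0 0 0 255"}}

```text
time_s: 29.85
eef_pos: [0.4561, 0.1561, 0.085]
eef_rot: [-180.0, 0.0, -167.6]
ft_force: [-9.3, -1.7, 20.6]
finger_gap: 0.008
```

Same hard stop at 21 N. Retract up and back, then verify.

Emit:
{"api": "play_rows", "payload": {"rows": "0 0 0.5 0 0 0 255; 0 0 1 0 0 0 255; 0 0 3 0 0 0 255; 0 0 6 0 0 0 255; 0 0 9 0 0 0 255; 0 0 13 0 0 0 255; 0 0 17 0 0 0 255; 0 3 19 0 0 0 255"}}

```text
time_s: 30.52
eef_pos: [0.4573, 0.1846, 0.2791]
eef_rot: [179.9, 0.4, -167.7]
ft_force: [1.0, 1.2, -0.3]
finger_gap: 0.006
```

Emit:
{"api": "play_rows", "payload": {"rows": "0 4 0 0 0 0 255; -0.5 8 0 0 0 0 255; -1 12 0 0 0 0 255; -2 16 0 0 0 0 255; -3 20 0 0 0 0 255; -4 24 0 0 0 0 255; -5 28 0 0 0 0 255; -5 30 0 0 0 0 255"}}

```text
time_s: 31.18
eef_pos: [0.4043, 0.4904, 0.2729]
eef_rot: [180.0, 0.0, -167.5]
ft_force: [1.0, 0.1, -0.3]
finger_gap: 0.007
```

Emit:
{"api": "play_rows", "payload": {"rows": "0 2 0 0 0 0 255; 0 4 0 0 0 0 255; 0 4 0 0 0 0 255; 0 4 0 0 0 0 255; 0 4 0 0 0 0 255; 0 4 0 0 0 0 255; 0 4 0 0 0 0 255; 0 4 0 0 0 0 255"}}

```text
time_s: 31.85
eef_pos: [0.4062, 0.5256, 0.2741]
eef_rot: [180.0, 0.0, -167.7]
ft_force: [0.8, -0.2, -0.5]
finger_gap: -0.0
```

Run:
```python
from ov import *
im=arm.capture("scene");im2=arm.capture("top");s=arm.sense();print(s['time_s'],s['eef_pos'],s['ft_force'])
cv2.imwrite("pics/z1.png",cv2.resize(im[:,:,::-1],(800,600),interpolation=cv2.INTER_CUBIC))
cv2.imwrite("pics/z2.png",cv2.resize(im2[:,:,::-1],(800,600),interpolation=cv2.INTER_CUBIC))
L=boxlines((.5326,-.1525,-10.32),0)+boxlines((.524,.1721,12.42),0)
c=draw("scene",im,L,4);cv2.imwrite("pics/z3.png",c[580:1180,640:1440])
a0=np.load("top.npy").astype(int)
for n,(u,v) in dict(ram=(294.9,279.3),tin=(133,225),mill=(301,159)).items():
    u,v=int(u),int(v);print(n,np.abs(im2.astype(int)-a0)[v-15:v+15,u-15:u+15].mean())
for q in ("ramekin","tin","mill","turner_center"):
    for r in arm.silhouettes(q,"top")[:1]: print(q,round(r['confidence'],2),np.round(r['bbox'],1))
```

```text
31.95 [0.40616516 0.52574633 0.27400457] [0.05026543 0.27611196 0.20321036]
ram 6.890370370370371
tin 8.18962962962963
mill 5.563703703703704
ramekin 0.71 [296.4 279.7  27.5  23.6]
turner_center 0.57 [441.4 276.7  25.1  73.6]
```

View pics/z1.png

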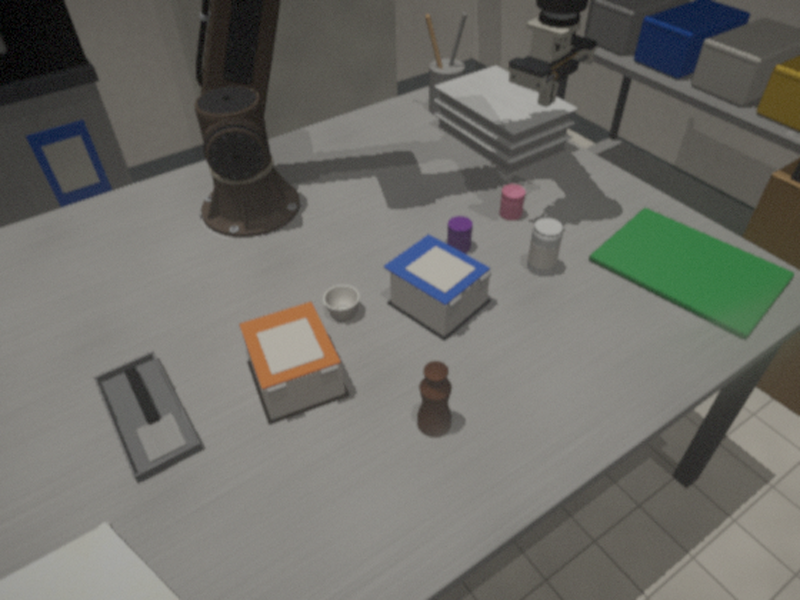

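View pics/z2.png

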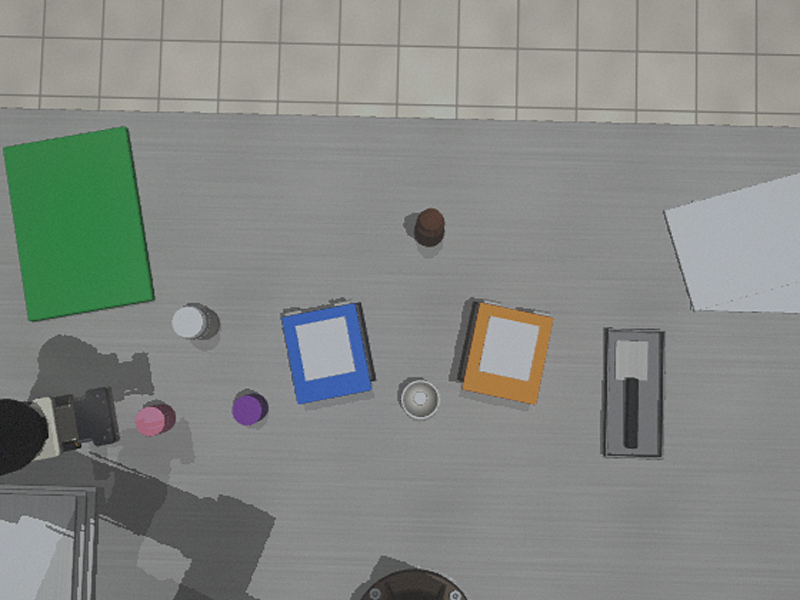

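View pics/z3.png

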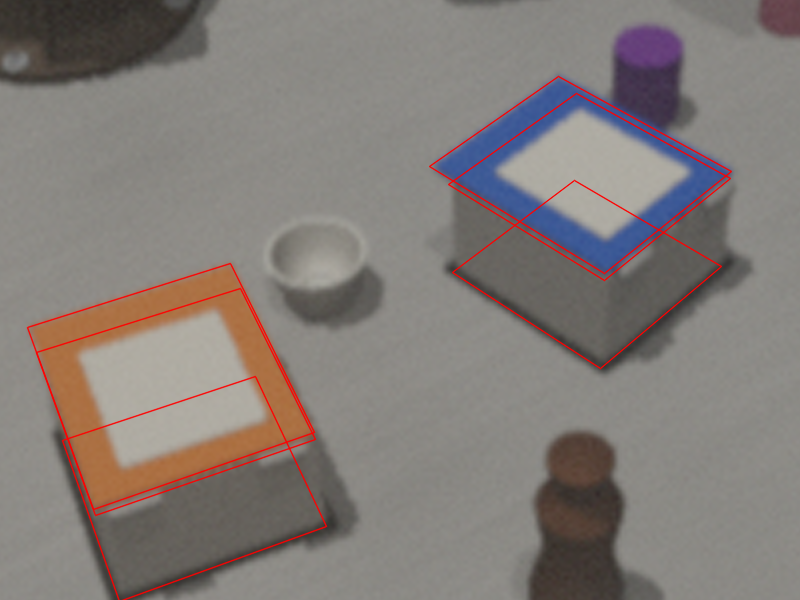

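Both lids are shut about 2 s and 8 s after release. The turner is flat in the tray and the bystanders sit at their first pixel positions. Handing in.

```bash
python3 -c "
from cell import arm
print(arm.finish_job(), arm.sense()['time_s'])"
```

```text
the job is handed in; nothing more can be done
the job is handed in; nothing more can be done
```

The job is handed in at about 32 s of the 72 s allowed. The turner went into the grey rest first, then the green-capped jar into the orange-lidded box, then I closed the orange lid and finally the blue one.

What the last checks showed:
- **Turner:** it lies flat inside the rest in both camera views.
- **Jars:** both were seen upright from above just before their lids closed. They cannot be seen now.
- **Lids:** I pressed both to a hard stop at about 21 N. The pictures, taken about 8 s (orange) and 2 s (blue) after I let go, match a fully shut outline to within about 1–2 px. One pixel is about 0.02 rad, so the pictures cannot confirm the 0.02 limit exactly. I take them as latched because they did not spring up.
- **Bystanders:** the ramekin, tin and mill look unmoved in the top view. The detector confirmed only the ramekin, within 1.5 px; it returned nothing for the tin or the mill in that last picture.

Two things disagreed:
- **Fingertip height:** the reported height at the stop was 0.085 m on both lids, about 6 mm below the 0.091 m expected for the lid's upper face.
- **Catch force:** apart from the final 21 N, the settled readings stayed below 5 N, so I never saw the roughly 10 N of the catch itself.

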